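# Line up turned bushings on the measuring rail by size

## Task

The four brass bushings on the bench are to be gauged from small to large: stand one on the middle of each carrier of the measuring rail, upright on its flange, in order of size, with the smallest on the carrier nearest the dial comparator and the largest on the carrier farthest from it. Set each one down, do not drop or topple it, and leave the steel setting ring that lies among them where it is.

Things in the scene. Friction and masses are not known exactly. Their poses are not given: they have to be found in the camera images.
- bush_s: The smallest of four flanged bushings of turned brass (loose, about 116 g, +-25 %), standing on its flange on the bench: a round flange 32 mm across and 8 mm thick at the bottom, above it a plain round hub 22 mm across, up to a total height of 34 mm, with a dark bore 10 mm across in the top. Origin: centre of the underside of the flange; z is its axis, pointing up out of the hub.
- bush_m: The second smallest of four flanged bushings of turned brass (loose, about 227 g, +-25 %), standing on its flange on the bench: a round flange 42 mm across and 8 mm thick at the bottom, above it a plain round hub 30 mm across, up to a total height of 42 mm, with a dark bore 16 mm across in the top. Origin: centre of the underside of the flange; z is its axis, pointing up out of the hub.
- bush_l: The second largest of four flanged bushings of turned brass (loose, about 388 g, +-25 %), standing on its flange on the bench: a round flange 52 mm across and 8 mm thick at the bottom, above it a plain round hub 38 mm across, up to a total height of 50 mm, with a dark bore 22 mm across in the top. Origin: centre of the underside of the flange; z is its axis, pointing up out of the hub.
- bush_xl: The largest of four flanged bushings of turned brass (loose, about 608 g, +-25 %), standing on its flange on the bench: a round flange 62 mm across and 8 mm thick at the bottom, above it a plain round hub 46 mm across, up to a total height of 58 mm, with a dark bore 28 mm across in the top. Origin: centre of the underside of the flange; z is its axis, pointing up out of the hub.
- carrier_a: One of four identical fixed carriers, about 90 mm apart on a straight rail 20 mm high; which name sits where changes. Aluminium plate 72 mm (its x, across the rail) by 66 mm (its y, along the rail), black rubber top with a white 60 mm circle and centre cross. Origin: centre of the plate's underside, 20 mm above the bench; the rubber top is 11 mm above the origin.
- carrier_b: One of four identical fixed carriers, about 90 mm apart on a straight rail 20 mm high; which name sits where changes. Aluminium plate 72 mm (its x, across the rail) by 66 mm (its y, along the rail), black rubber top with a white 60 mm circle and centre cross. Origin: centre of the plate's underside, 20 mm above the bench; the rubber top is 11 mm above the origin.
- carrier_c: One of four identical fixed carriers, about 90 mm apart on a straight rail 20 mm high; which name sits where changes. Aluminium plate 72 mm (its x, across the rail) by 66 mm (its y, along the rail), black rubber top with a white 60 mm circle and centre cross. Origin: centre of the plate's underside, 20 mm above the bench; the rubber top is 11 mm above the origin.
- carrier_d: One of four identical fixed carriers, about 90 mm apart on a straight rail 20 mm high; which name sits where changes. Aluminium plate 72 mm (its x, across the rail) by 66 mm (its y, along the rail), black rubber top with a white 60 mm circle and centre cross. Origin: centre of the plate's underside, 20 mm above the bench; the rubber top is 11 mm above the origin.
- gauge: Dial comparator, fixed at either end of the rail: grey base on the rail's far side, steel column 245 mm high, arm with a white 58 mm dial over the rail, dial front 40 mm nearer the robot than the rail's centre line. Origin: on that line at bench level below the dial, 145 mm from the nearest carrier's centre, 415 mm from the farthest, give or take 10. Its y runs along the rail. A 60 mm high stop block is at the other end.
- setting_ring: Steel setting ring, loose, lying flat on the bench among the bushings: bright grey, 56 mm outside, 30 mm bore, 20 mm high. A precision master, not part of the job. Origin: centre of its underside.
There are look-alikes about, which are no part of the job. What is shaped like the bush_l but blue is not meant.

How it is judged (in metres and radians):
At the end, for the whole second after the job is handed in: Each bushing stands upright (within 0.1 rad) on its flange on a carrier's rubber top, its axis within 12 mm of that carrier's centre, released and at rest; counted from the dial comparator the order is smallest, second smallest, second largest, largest ((horizontal distance between bush_s and carrier_a below 0.012 m or horizontal distance between bush_s and carrier_b below 0.012 m or horizontal distance between bush_s and carrier_c below 0.012 m or horizontal distance between bush_s and carrier_d below 0.012 m) and horizontal distance between bush_s and gauge between 0.115 and 0.175 m and angle between each of bush_s, bush_m, bush_l, bush_xl's own z axis and vertical below 0.1 rad and height (world z) of bush_s between 0.027 and 0.036 m and linear speed of each of bush_s, bush_m, bush_l, bush_xl below 0.02 m/s and angular speed of each of bush_s, bush_m, bush_l, bush_xl below 0.2 rad/s and (horizontal distance between bush_m and carrier_a below 0.012 m or horizontal distance between bush_m and carrier_b below 0.012 m or horizontal distance between bush_m and carrier_c below 0.012 m or horizontal distance between bush_m and carrier_d below 0.012 m) and horizontal distance between bush_m and gauge between 0.205 and 0.265 m and height (world z) of bush_m between 0.027 and 0.036 m and (horizontal distance between bush_l and carrier_a below 0.012 m or horizontal distance between bush_l and carrier_b below 0.012 m or horizontal distance between bush_l and carrier_c below 0.012 m or horizontal distance between bush_l and carrier_d below 0.012 m) and horizontal distance between bush_l and gauge between 0.295 and 0.355 m and height (world z) of bush_l between 0.027 and 0.036 m and (horizontal distance between bush_xl and carrier_a below 0.012 m or horizontal distance between bush_xl and carrier_b below 0.012 m or horizontal distance between bush_xl and carrier_c below 0.012 m or horizontal distance between bush_xl and carrier_d below 0.012 m) and horizontal distance between bush_xl and gauge between 0.385 and 0.445 m and height (world z) of bush_xl between 0.027 and 0.036 m); the robot touches nothing.
It fails at once if the steel setting ring is pushed more than 15 mm from its place (distance of setting_ring from where it was at the start of the episode above 0.015 m).
It fails at once if the smallest bushing is dropped or knocked over (moves faster than 0.6 m/s while the fingers are not touching it, as after a fall of about 18 mm) (linear speed of bush_s above 0.6 m/s and contact force between bush_s and the fingers below 0.01 N).
It fails at once if the second smallest bushing is dropped or knocked over (moves faster than 0.6 m/s while the fingers are not touching it, as after a fall of about 18 mm) (linear speed of bush_m above 0.6 m/s and contact force between bush_m and the fingers below 0.01 N).
It fails at once if the second largest bushing is dropped or knocked over (moves faster than 0.6 m/s while the fingers are not touching it, as after a fall of about 18 mm) (linear speed of bush_l above 0.6 m/s and contact force between bush_l and the fingers below 0.01 N).
It fails at once if the largest bushing is dropped or knocked over (moves faster than 0.6 m/s while the fingers are not touching it, as after a fall of about 18 mm) (linear speed of bush_xl above 0.6 m/s and contact force between bush_xl and the fingers below 0.01 N).
It also fails if it takes over 106 s, if anything falls off the work surface, if the arm or the gripper's body presses on something with over 40 N, if the wrist force passes 120 N, or if a joint passes its speed limit or range.

## Robot

A 6-joint arm with a two-finger parallel gripper is mounted at the origin on the work surface. World frame = base frame: x ahead of the robot, y to its left, z up, the work surface at z = 0. Lengths are in m, angles in degrees, forces in N, time in s.
With the tool pointing down it reaches from about 0.375 to 0.9 m from the base axis. Payload 3.1 kg.
Tool frame: the origin (TCP) lies at the very end of the fingers, on their centre line; the grasp point (between the pads) lies 19 mm behind it; z points along the fingers, y is the direction in which the jaws open and shut (so a half turn about z gives the same grasp; the last joint's range is limited). The gripper opens to 87 mm and grips with 3 to 60 N. Pads are 19 mm wide; open, the fingers measure 117 mm over their backs; the gripper's body (75 mm by 190 mm) begins 51 mm behind the grasp point.
Start: joints at [56.236, 30.224, 82.088, -0, 67.689, -10.227], TCP at [0.25, 0.573, 0.187] pointing down, gripper open.
Joint ranges: [-176.69, 176.69], [-43.24, 126.21], [12.49, 139.97], [-82, 262], [0, 151.66], [-163.58, 163.58]. Speed limits (degrees/s): [159.86, 159.86, 180, 180, 180, 180].

## Interface

Orientations are given as a 3x3 rotation matrix whose columns are the frame's x, y, z axes.
In Python, from rig import read_state, capture, hand_in gives the robot as it stands. The module is installed in compiled form; this text tells all that it offers.
- The arm moves only by the tool send_rows, never from a script. Its argument "moves" is one flat list of numbers, 7 for each row, row after row: the turn, a rotation vector about the world's x, y, z in degrees, then the shift along the world's x, y, z in cm, then the gripper's target within -1 to 1 (fully open at 1, half-way at 0, shut at -1). In form: [rx, ry, rz, tx, ty, tz, hand, rx, ry, rz, tx, ty, tz, hand, ...]. A call has 1 to 20 rows; each row shifts and turns the commanded pose from where the row before left it; what a row does not reach is not made up. A row lasts 1/10 s, in which the tool goes at most 50 mm and 8.59 degrees, less where a joint would pass 70% of its speed; a pose out of reach is approached as far as the arm can. A call with a gripper value outside its range is refused whole. The fingers move at their own pace and stop on an object; the grip force is fixed at half the most. Time passes only in rows, so rows that do not move let the fingers close. It gives the time, the measured TCP pose, the force and the opening at its end, in the units of the state.
- read_state(): the state, without advancing time (a new reading comes with each control period).
- capture(name): name is "scene" or "top"; returns a dict with "pixels" (480x640x3 uint8, red, green, blue), "vertical_fov" (degrees; the focal length in pixels is half the picture's height over the tangent of half this angle, whatever the lens; pixels are square), "cx", "cy" (the principal point, pixels), "rvec" (rotation vector, rad) and "tvec" (3), from world to camera coordinates, as OpenCV has them. Camera axes: x right, y down, z forward; pixel columns grow to the right and rows downward; lengths in m; the calibration is good to about 2 mm. A picture is of the moment at which its call begins. There is no depth.
- hand_in(): hands the job in, once; it reports no verdict.
The state is a dict: "time_s": time; "joint_positions": joint angles; "qvel": joint speeds; "tau": joint torques, N m; "position": TCP position; "tcp_rot": TCP orientation; "force": force on the tool from outside, world axes, zero at the start; "moment": the same for the moment, N m; "opening": opening from 0.0 (shut) to 1.0 (fully open).
Only numpy, scipy, OpenCV 4.12 (cv2) and the standard library are available. Lean on these libraries where they do the work, as an engineer would, in place of code of your own. Each camera call takes 0.05 s, during which the arm holds its last target.

## Working session

There is one attempt and no reset: what is moved stays moved. The work goes in short steps, Python scripts to look and compute and a tool call to move; the robot and the scene stay as the last step left them, time stands still between calls to the robot, and variables do not carry over. Pictures are saved under pics/ and viewed, and the job is handed in when it is done.

Besides the shell and the picture viewer there is one more tool, called as name(argument=value, ...) on one line, values as JSON. send_rows: Moves the arm, as the interface text tells. Its arguments: {"type":"object","properties":{"moves":{"type":"array","items":{"type":"number"}}},"required":["moves"]}

```bash
mkdir -p pics
cat > h.py <<'E'
import numpy as np, cv2
from rig import read_state, capture, hand_in
def grab(n,f):
    c=capture(n); np.savez('%s.npz'%f,**c); cv2.imwrite('pics/%s.png'%f,c['pixels'][:,:,::-1]); return c
def K(c):
    f=240/np.tan(np.radians(float(c['vertical_fov']))/2); return f,np.array([[f,0,float(c['cx'])],[0,f,float(c['cy'])],[0,0,1]])
def px2w(c,u,v,z):
    f,k=K(c); R=cv2.Rodrigues(np.array(c['rvec'],float))[0]; t=np.array(c['tvec'],float).ravel()
    d=R.T@np.linalg.inv(k)@np.array([u,v,1]); o=-R.T@t; return o+d*(z-o[2])/d[2]
def w2px(c,p):
    f,k=K(c); return cv2.projectPoints(np.array(p,float).reshape(-1,3),np.array(c['rvec'],float),np.array(c['tvec'],float),k,None)[0].reshape(-1,2)
E
python3 - <<'E'
from h import *
for n in('scene','top'):
    c=grab(n,n+'0'); print(n,K(c),c['rvec'],c['tvec'])
    R=cv2.Rodrigues(np.array(c['rvec'],float))[0]; print(-R.T@np.array(c['tvec']).ravel())
print(read_state())
E
```

```text
scene (np.float64(576.0337553963133), array([[576.0337554 ,   0.        , 313.15065488],
       [  0.        , 576.0337554 , 226.44906261],
       [  0.        ,   0.        ,   1.        ]])) [ 0.71796985  2.76235792 -0.86620957] [ 0.45418797 -0.20547528  1.21118182]
[0.82352599 0.52655212 0.87178898]
top (np.float64(463.8291748434329), array([[463.82917484,   0.        , 324.32091107],
       [  0.        , 463.82917484, 237.06447792],
       [  0.        ,   0.        ,   1.        ]])) [ 2.18020221 -2.13100419  0.17535961] [-0.00901044  0.53330044  1.03298939]
[0.38008267 0.0217352  1.09846365]
{'time_s': 0.1, 'joint_positions': array([ 5.62358215e+01,  3.02729570e+01,  8.21489586e+01,  2.16088397e-03,
        6.76876588e+01, -1.02288709e+01]), 'qvel': array([-0.04370058, -0.13657409, -0.06925076,  0.01378933, -0.01890519,
        0.05188048]), 'tau': array([-5.05261505e-04, -4.40985882e+01, -1.77150035e+01,  6.34570839e-02,
        5.33987372e-02, -6.33327954e-05]), 'position': array([0.24914589, 0.57241569, 0.18577733]), 'tcp_rot': array([[-9.16808242e-01,  3.99326251e-01, -1.09189023e-03],
       [ 3.99327569e-01,  9.16806973e-01, -1.57047563e-03],
       [ 3.73920425e-04, -1.87584687e-03, -9.99998171e-01]]), 'force': array([-0.79098166,  0.17321711, -0.65084652]), 'moment': array([0.01764792, 0.02791282, 0.02402577]), 'opening': 0.9987507085422941}
```

View pics/scene0.png

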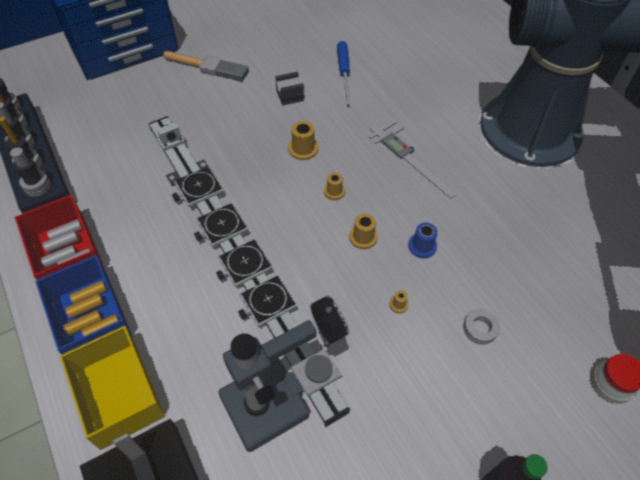

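View pics/top0.png

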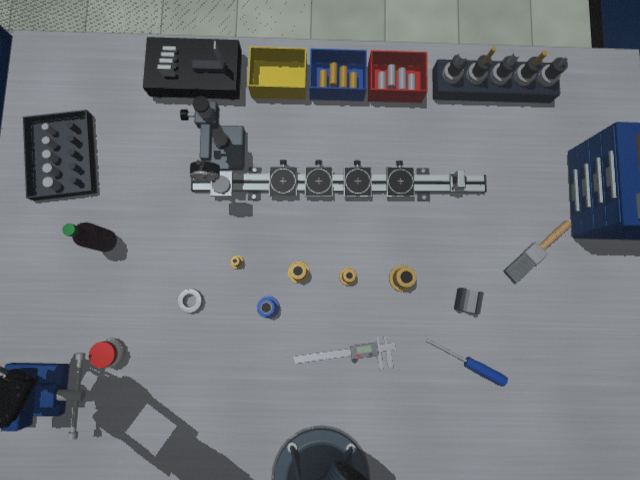

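Run:
```python
from h import *
t=cv2.imread('pics/top0.png'); s=cv2.imread('pics/scene0.png')
cv2.imwrite('pics/topA.png',cv2.resize(t[150:215,260:430],None,fx=4.6,fy=4.6,interpolation=cv2.INTER_CUBIC))
cv2.imwrite('pics/topB.png',cv2.resize(t[240:330,170:430],None,fx=3,fy=3,interpolation=cv2.INTER_CUBIC))
cv2.imwrite('pics/scA.png',cv2.resize(s[150:340,160:310],None,fx=3,fy=3,interpolation=cv2.INTER_CUBIC))
cv2.imwrite('pics/scB.png',cv2.resize(s[110:350,270:520],None,fx=2.5,fy=2.5,interpolation=cv2.INTER_CUBIC))
```

```text
(no output)
```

View pics/topA.png

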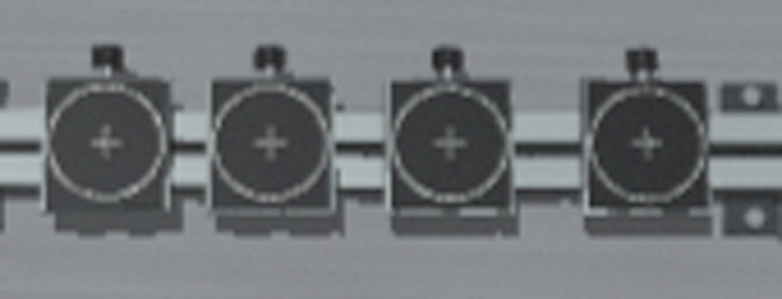

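View pics/topB.png

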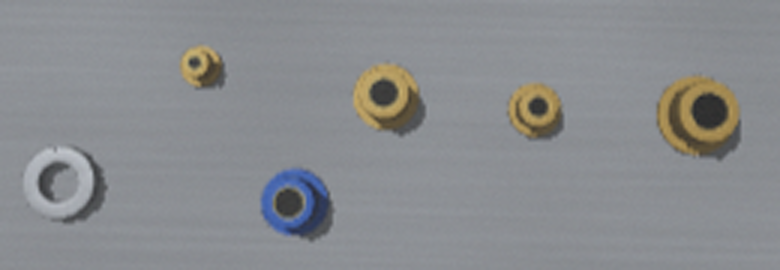

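View pics/scA.png

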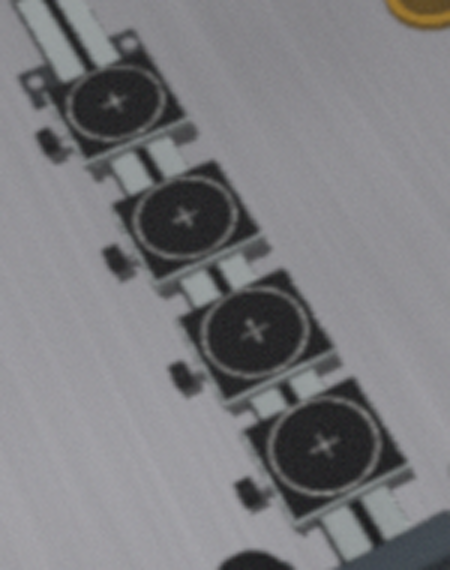

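View pics/scB.png

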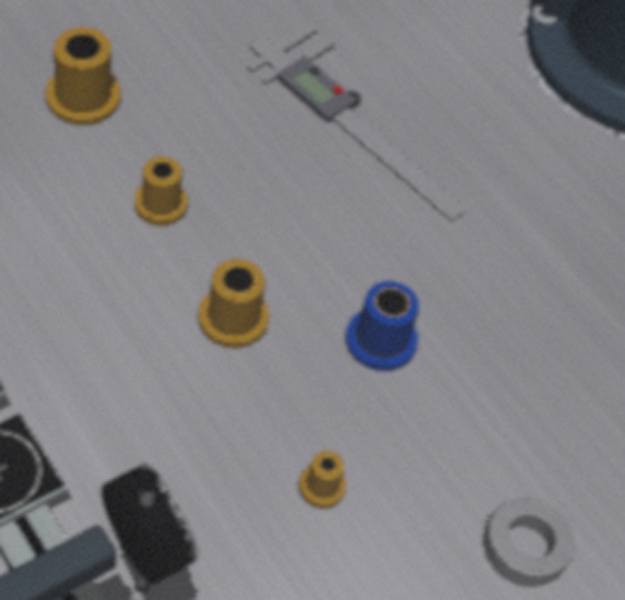

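Run:
```python
from h import *
t=dict(np.load('top0.npz')); s=dict(np.load('scene0.npz'))
T=lambda x,y,f,u,v:((x+.5)/f-.5+u,(y+.5)/f-.5+v)
print('carriers z=.031')
for a,b in zip([(106,143),(270,143),(449,143),(647,143)],[(324,445),(255,330),(185,216),(116,102)]):
    print(px2w(t,*T(*a,4.6,260,150),.031)[:2].round(4),px2w(s,*T(*b,3,160,150),.031)[:2].round(4))
for n,z,a,b in [('s',.034,(194,62),(328,464)),('m',.042,(537,105),(162,170)),('l',.05,(383,92),(238,279)),('xl',.058,(709,110),(82,46)),('blue',.05,(288,202),(392,302))]:
    print(n,px2w(t,*T(*a,3,170,240),z)[:2].round(4),px2w(s,*T(*b,2.5,270,110),z)[:2].round(4))
print(px2w(t,*T(59,183,3,170,240),.02),px2w(s,*T(530,534,2.5,270,110),.02))
print(w2px(t,read_state()['position']),w2px(s,read_state()['position']))
```

```text
carriers z=.031
[0.6666 0.1043] [0.6658 0.106 ]
[0.6688 0.0201] [0.6671 0.0211]
[ 0.6713 -0.0721] [ 0.6693 -0.0712]
[ 0.6741 -0.1745] [ 0.6712 -0.1722]
s [0.4751 0.2083] [0.4732 0.209 ]
m [ 0.4477 -0.0541] [ 0.4453 -0.0535]
l [0.4543 0.0627] [0.4526 0.0632]
xl [ 0.4458 -0.182 ] [ 0.4436 -0.1811]
blue [0.371  0.1308] [0.3695 0.1316]
[0.38134492 0.30886562 0.02      ] [0.38176741 0.30959005 0.02      ]
[[ 21.0495091  367.75057515]] [[737.40802407 388.25343896]]
```

send_rows(moves=[0,0,0,0,0,2.5,1,0,0,0,0,0,2.5,1,0,0,-8.3,1.6,-2.6,0,1,0,0,-8.3,1.6,-2.6,0,1,0,0,-8.3,1.6,-2.6,0,1,0,0,-8.3,1.6,-2.6,0,1,0,0,-8.3,1.6,-2.6,0,1,0,0,-8.3,1.6,-2.6,0,1,0,0,-8.3,1.6,-2.6,0,1,0,0,-8.3,1.6,-2.6,0,1,0,0,0,1.6,-2.6,0,1,0,0,0,1.6,-2.6,0,1,0,0,0,1.6,-2.6,0,1,0,0,0,1.6,-2.6,0,1,0,0,0,1.6,-2.6,0,1,0,0,0,1.6,-2.6,0,1,0,0,0,0,0,0,1,0,0,0,0,0,0,1,0,0,0,0,0,0,1])

```text
time_s: 2.0
position: [0.4727, 0.2095, 0.2364]
tcp_rot: [[-0.002, 1.0, -0.001], [1.0, 0.002, 0.0], [0.0, -0.001, -1.0]]
force: [-0.3, 0.2, -0.2]
opening: 1.005
```

send_rows(moves=[0,0,0,0,0,-3,1,0,0,0,0,0,-3,1,0,0,0,0,0,-3,1,0,0,0,0,0,-3,1,0,0,0,0,0,-2.5,1,0,0,0,0,0,-1.5,1,0,0,0,0,0,0,1,0,0,0,0,0,0,1])

```text
time_s: 2.8
position: [0.4732, 0.2098, 0.0768]
tcp_rot: [[-0.003, 1.0, -0.0], [1.0, 0.003, 0.0], [0.0, -0.0, -1.0]]
force: [-0.1, 0.5, 0.2]
opening: 1.002
```

Run:
```python
from h import *
s=grab('scene','s1');t=grab('top','t1'); p=read_state()['position'];print(p, read_state()['joint_positions'])
a=w2px(s,p)[0];b=w2px(t,p)[0];print(a,b)
def crop(im,c,w,h,f):
    x,y=int(c[0]-w/2),int(c[1]-h/2);x=max(x,0);y=max(y,0);return cv2.resize(im[y:y+h,x:x+w,::-1],None,fx=f,fy=f,interpolation=cv2.INTER_CUBIC)
cv2.imwrite('pics/c1.png',np.hstack([crop(s['pixels'],a,100,140,4),crop(t['pixels'],b,100,140,4)]))
```

```text
[0.47419192 0.20969708 0.07768399] [1.14910052e+01 3.15076122e+01 1.03147444e+02 6.66715705e-03
 4.52234968e+01 1.13723495e+01]
[404.31852752 282.74627147] [230.26828452 258.8706616 ]
```

View pics/c1.png

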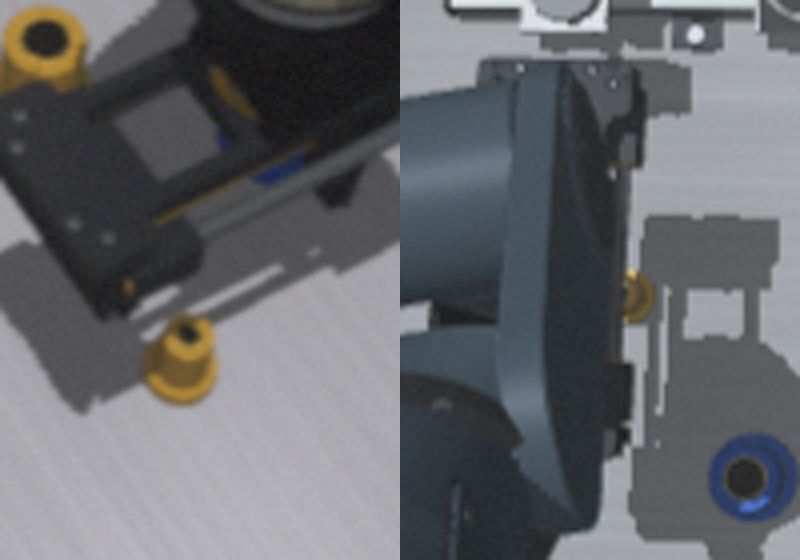

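Run:
```python
from h import *
s=dict(np.load('s1.npz')); p=np.array([.4737,.2097,.077])
im=s['pixels'][:,:,::-1].copy(); F=5; x0,y0=340,200
im=cv2.resize(im[y0:y0+120,x0:x0+150],None,fx=F,fy=F,interpolation=cv2.INTER_CUBIC)
for sg in(1,-1):
  for z in (0,.06):
    q=w2px(s,[p+[sg*a,b,z] for a,b in((.0435,.0095),(.0435,-.0095),(.0585,-.0095),(.0585,.0095))])
    q=((q-[x0,y0]+.5)*F).astype(int)
    cv2.polylines(im,[q],True,(0,255,0) if z==0 else (0,0,255),1)
cv2.imwrite('pics/c2.png',im)
```

```text
(no output)
```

View pics/c2.png

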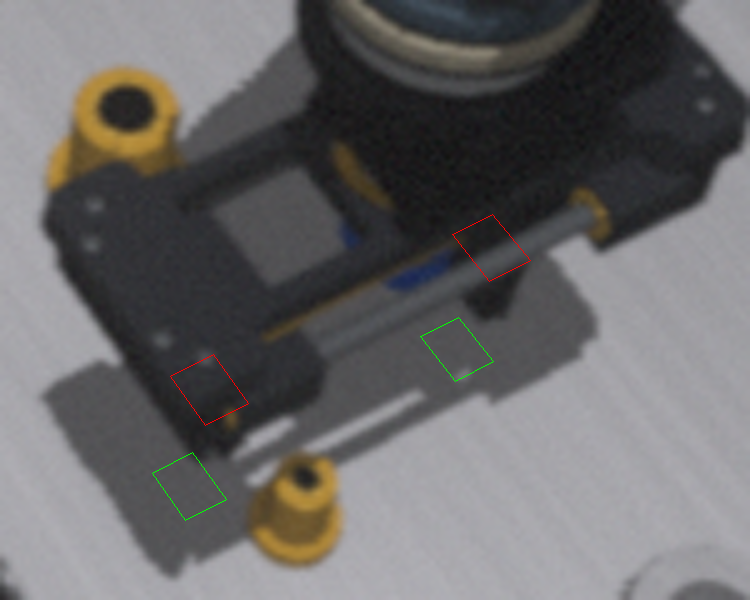

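Run:
```python
from h import *
out=[]
for n,x0,y0 in(('t1',170,180),('s1',340,150)):
    s=dict(np.load(n+'.npz')); p=np.array([.4737,.2097,.077])
    im=s['pixels'][:,:,::-1].copy(); F=4
    im=cv2.resize(im[y0:y0+150,x0:x0+100 if n=='t1' else x0+100],None,fx=F,fy=F,interpolation=cv2.INTER_CUBIC)
    def box(a0,a1,z,col):
        q=w2px(s,[p+[a,b,z] for a,b in((a0[0],a0[1]),(a0[0],a1[1]),(a1[0],a1[1]),(a1[0],a0[1]))])
        cv2.polylines(im,[((q-[x0,y0]+.5)*F).astype(int)],True,col,1)
    for sg in(1,-1):
        box((sg*.0435,-.0095),(sg*.0585,.0095),0,(0,255,0))
        box((sg*.0435,-.0095),(sg*.0585,.0095),.06,(0,0,255))
    box((-.095,-.0375),(.095,.0375),.07,(0,255,255))
    out.append(im)
cv2.imwrite('pics/c3.png',np.hstack(out))
```

```text
(no output)
```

View pics/c3.png

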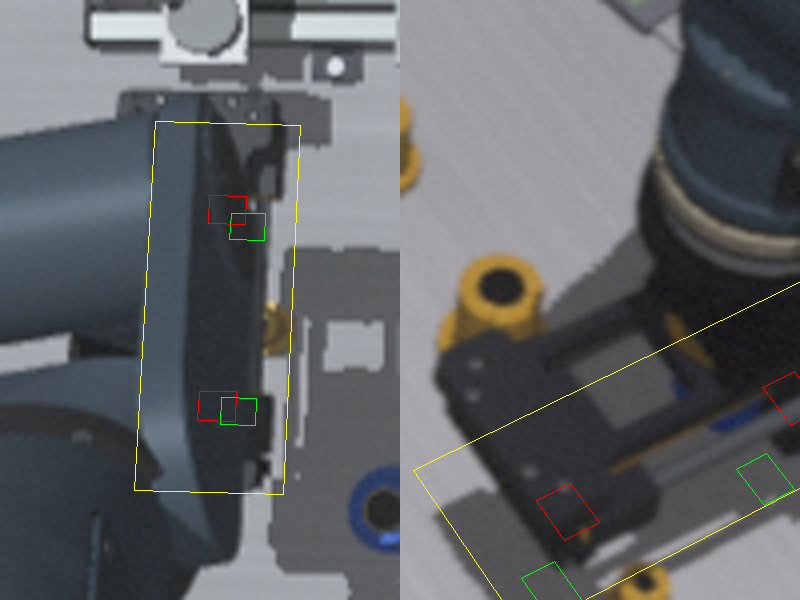

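Run:
```python
from h import *
t=dict(np.load('top0.npz')); s=dict(np.load('scene0.npz'))
for c,n in((t,'t'),(s,'s')):
    im=c['pixels'][:,:,::-1].copy()
    for r in(.08,.1,.12):
        a=np.linspace(0,6.28,90); q=w2px(c,np.c_[r*np.cos(a),r*np.sin(a),0*a]); cv2.polylines(im,[q.astype(int)],True,(0,255,0),1)
    im=im[330:480,220:420] if n=='t' else im[30:180,440:640]
    cv2.imwrite('pics/base_%s.png'%n,cv2.resize(im,None,fx=3,fy=3))
```

```text
(no output)
```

View pics/base_t.png

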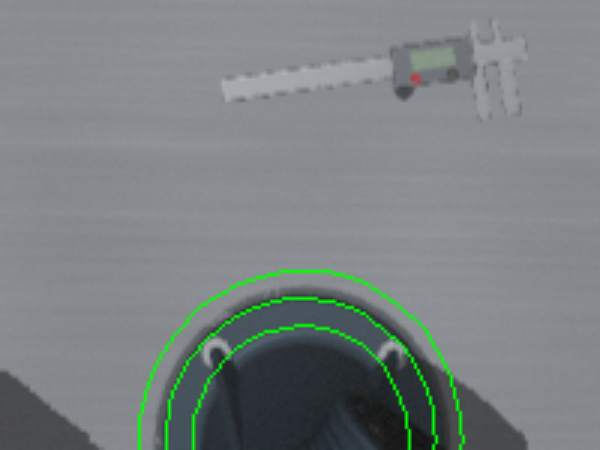

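View pics/base_s.png

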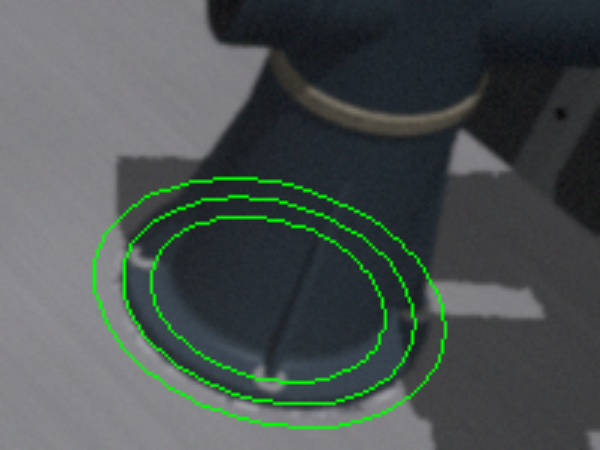

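View pics/t1.png

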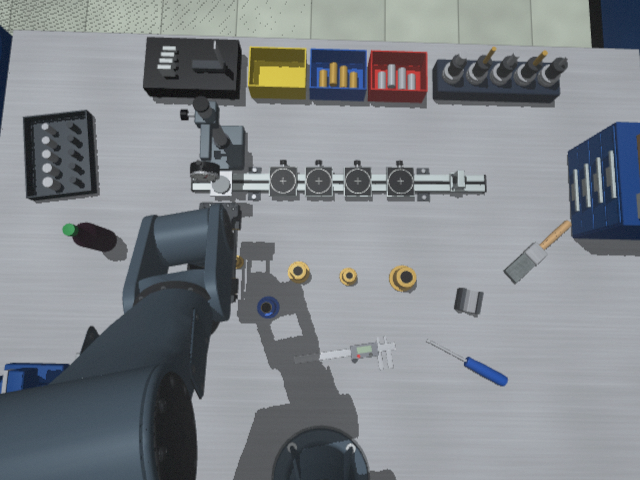

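View pics/s1.png

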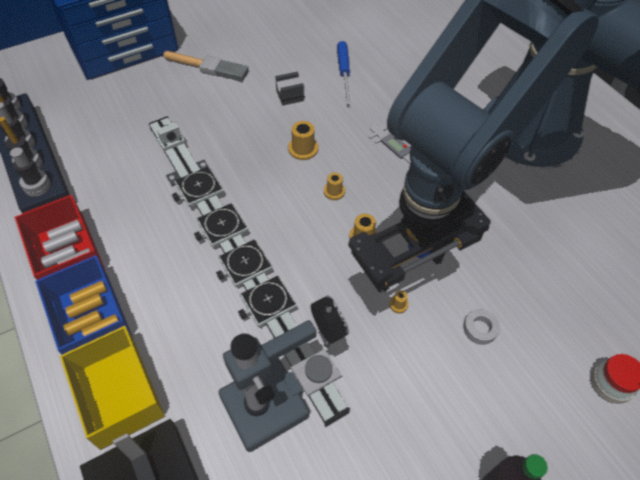

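Run:
```python
from h import *
t=dict(np.load('t1.npz')); s=dict(np.load('s1.npz'))
def P(c):
    f,k=K(c);return k@np.c_[cv2.Rodrigues(c['rvec'])[0],c['tvec'].ravel()]
for a,b in [((211,206),(372.6,268)),((211,206),(381,272)),((228,206),(358.4,241)),((235.5,208.7),(358.4,248.6)),((228,206),(358.4,248.6)),((235.5,208.7),(358.4,241))]:
    X=cv2.triangulatePoints(P(t),P(s),np.array(a,float),np.array(b,float)).ravel();X=X[:3]/X[3]
    print(a,b,X.round(3),(w2px(t,X)[0]-a).round(1),(w2px(s,X)[0]-b).round(1))
```

```text
(211, 206) (372.6, 268) [0.561 0.227 0.219] [-0.6  0.6] [-0.8 -0.1]
(211, 206) (381, 272) [0.557 0.232 0.215] [-3.2  3.2] [-4.2 -0.8]
(228, 206) (358.4, 241) [0.56  0.19  0.234] [ 0.1 -0.1] [0.1 0. ]
(235.5, 208.7) (358.4, 248.6) [0.557 0.184 0.206] [-1.6  1.7] [-2.1 -0.4]
(228, 206) (358.4, 248.6) [0.562 0.193 0.221] [-0.3  0.3] [-0.4 -0.1]
(235.5, 208.7) (358.4, 241) [0.556 0.181 0.219] [-1.2  1.3] [-1.5 -0.3]
```

Run:
```python
from h import *
s=dict(np.load('s1.npz')); x0,y0=345,215;F=8
im=s['pixels'][y0:y0+75,x0:x0+100,::-1].astype(float)
im=np.clip(255*(im/255)**0.5,0,255).astype(np.uint8)
im=cv2.resize(im,None,fx=F,fy=F,interpolation=cv2.INTER_CUBIC)
cv2.imwrite('pics/c4.png',im)
```

```text
(no output)
```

View pics/c4.png

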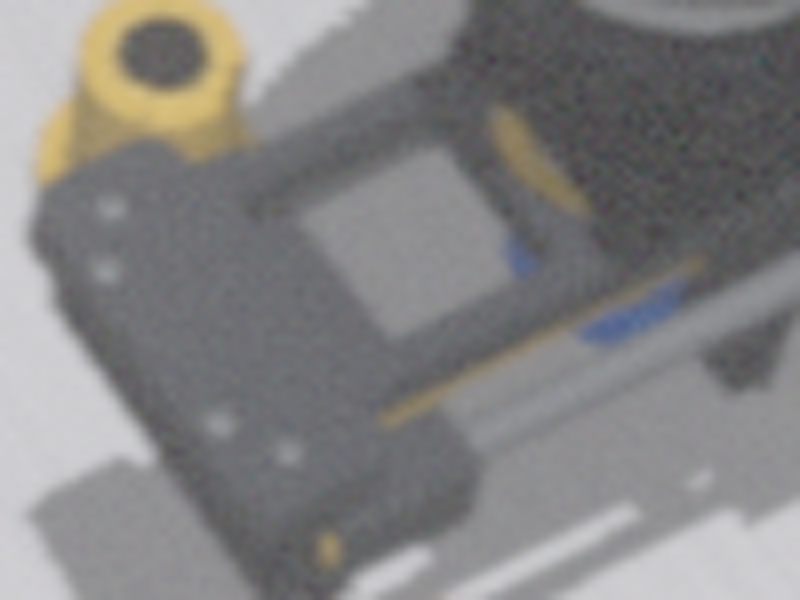

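send_rows(moves=[0,0,0,0,-0.1,-2,1,0,0,0,0,0,-2,1,0,0,0,0,0,-1,1,0,0,0,0,0,0,1,0,0,0,0,0,0,1])

```text
time_s: 3.4
position: [0.4741, 0.2082, 0.0273]
tcp_rot: [[-0.001, 1.0, 0.001], [1.0, 0.001, 0.0], [0.0, 0.001, -1.0]]
force: [0.5, -0.2, -0.2]
opening: 0.999
```

```bash
cat >> h.py <<'E'
def look(name,tag,x0,y0,w,h,F,draw=True):
    s=grab(name,tag); st=read_state(); p=st['position']; print(st['time_s'],p.round(4),st['force'].round(1),round(st['opening'],3))
    im=s['pixels'][y0:y0+h,x0:x0+w,::-1].astype(float)
    im=np.clip(255*(im/255)**0.6,0,255).astype(np.uint8)
    im=cv2.resize(im,None,fx=F,fy=F,interpolation=cv2.INTER_CUBIC)
    if draw:
        o=.0435*min(st['opening'],1)
        for sg in(1,-1):
            q=w2px(s,[p+[sg*a,b,0] for a,b in((o,.0095),(o,-.0095),(o+.015,-.0095),(o+.015,.0095))])
            cv2.polylines(im,[((q-[x0,y0]+.5)*F).astype(int)],True,(0,255,0),1)
    cv2.imwrite('pics/%sc.png'%tag,im)
E
python3 -c "
from h import *
look('scene','s2',340,215,120,100,6)"
```

```text
3.45 [0.4744 0.2082 0.0275] [-0.9  0.2 -0.1] 1.0
```

View pics/s2c.png

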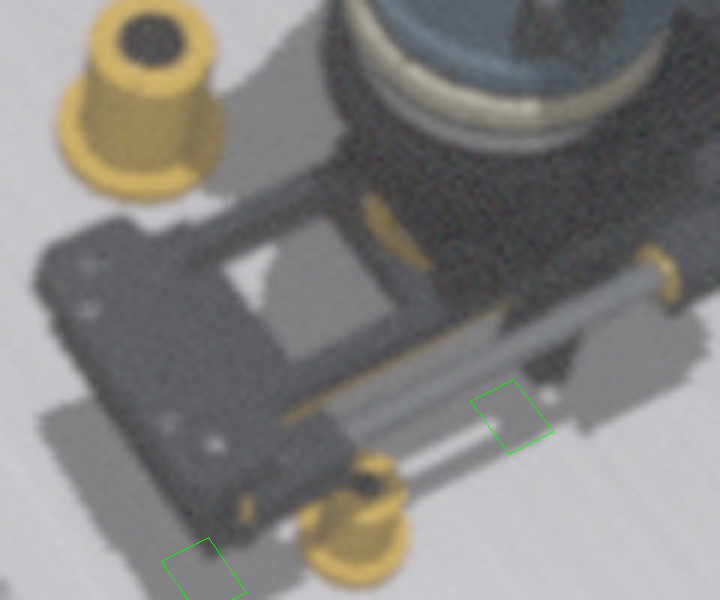

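send_rows(moves=[0,0,0,0,0.05,-0.8,1,0,0,0,0,0,-0.7,1,0,0,0,0,0,0,1,0,0,0,0,0,0,1])

```text
time_s: 3.85
position: [0.4733, 0.2084, 0.0113]
tcp_rot: [[-0.001, 1.0, -0.001], [1.0, 0.001, -0.0], [-0.0, -0.001, -1.0]]
force: [0.8, -0.3, -0.7]
opening: 1.0
```

```bash
python3 -c "
from h import *
look('scene','s3',340,215,120,100,6)"
```

```text
3.9 [0.4735 0.2085 0.0115] [ 0.7 -1.3 -0.5] 1.0
```

View pics/s3c.png

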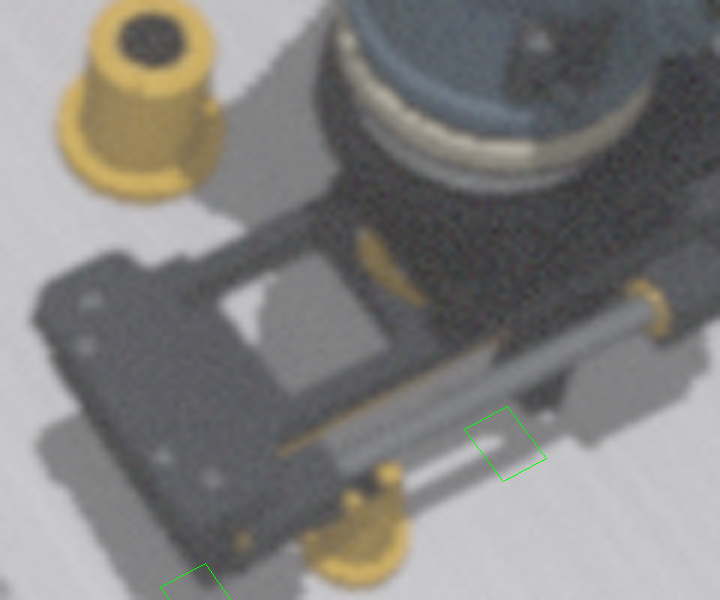

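send_rows(moves=[0,0,0,0,0,0,-1,0,0,0,0,0,0,-1,0,0,0,0,0,0,-1,0,0,0,0,0,0,-1,0,0,0,0,0,0,-1,0,0,0,0,0,0,-1,0,0,0,0,0,0,-1,0,0,0,0,0,0,-1])

```text
time_s: 4.7
position: [0.4735, 0.2085, 0.0116]
tcp_rot: [[-0.001, 1.0, -0.0], [1.0, 0.001, 0.0], [0.0, -0.0, -1.0]]
force: [0.1, 0.1, -0.1]
opening: 0.358
```

```bash
python3 -c "
from h import *
look('scene','s4',340,215,120,100,6)"
```

```text
4.75 [0.4735 0.2085 0.0117] [ 0.4 -0.3 -1. ] 0.308
```

View pics/s4c.png

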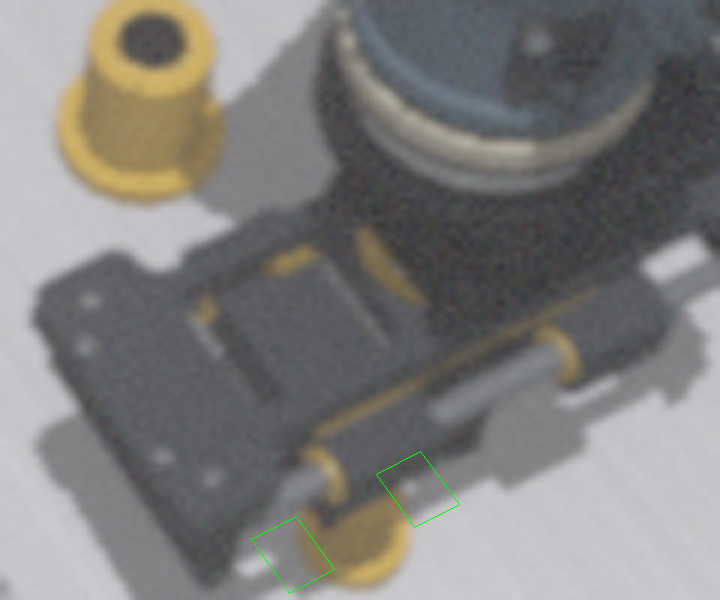

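send_rows(moves=[0,0,0,0,0,0,-1,0,0,0,0,0,0,-1,0,0,0,0,0,0,-1,0,0,0,0,0,0,-1,0,0,0,0,0,0,-1,0,0,0,0,0,0,-1])

```text
time_s: 5.35
position: [0.4736, 0.2085, 0.0116]
tcp_rot: [[-0.001, 1.0, -0.0], [1.0, 0.001, -0.0], [-0.0, -0.0, -1.0]]
force: [0.7, -0.0, -0.6]
opening: 0.007
```

```bash
python3 -c "
from h import *
look('scene','s5',340,215,120,100,6)
look('top','t5',190,200,100,130,4)"
```

```text
5.4 [0.4735 0.2085 0.0116] [ 0.4 -0.2  0.5] 0.001
5.45 [0.4736 0.2085 0.0117] [-0.4  0.7  0.1] 0.005
```

View pics/s5c.png

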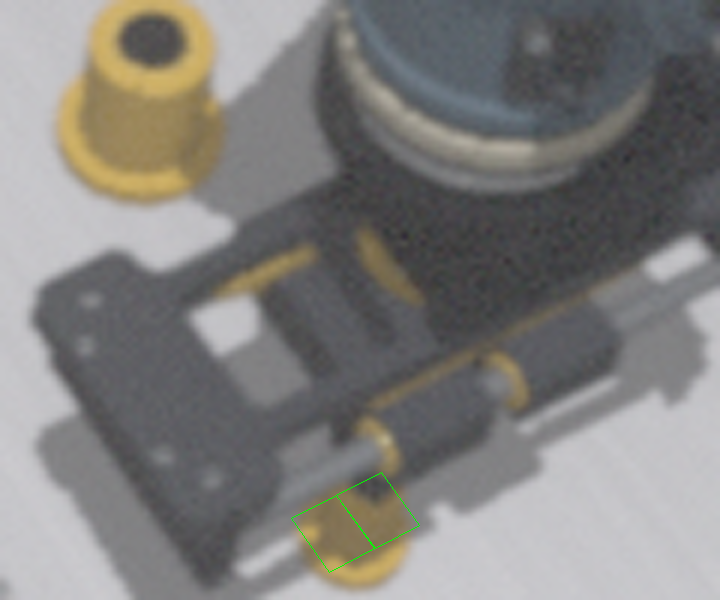

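View pics/t5c.png

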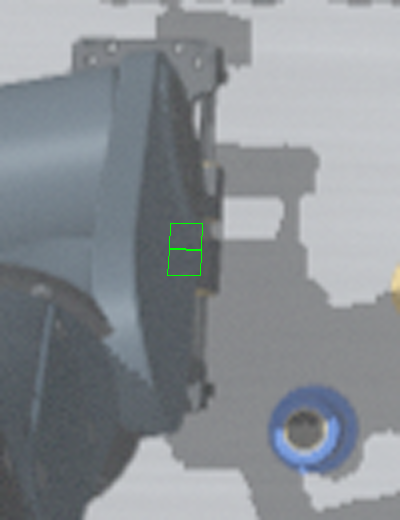

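```bash
python3 -c "
from h import *
s=dict(np.load('s5.npz'))
for z in (.05,.06,.07,.08,.09,.1,.12,.14,.155): print(z,((w2px(s,[[.5685,.246,z],[.4735,.2085,z],[.4735,.246,z]])-[340,215]+.5)*6).round(0).tolist())
"
```

```text
0.05 [[150.0, 728.0], [374.0, 456.0], [455.0, 565.0]]
0.06 [[153.0, 711.0], [379.0, 438.0], [461.0, 548.0]]
0.07 [[157.0, 694.0], [385.0, 419.0], [466.0, 530.0]]
0.08 [[160.0, 677.0], [390.0, 401.0], [473.0, 512.0]]
0.09 [[163.0, 660.0], [395.0, 381.0], [479.0, 494.0]]
0.1 [[167.0, 642.0], [400.0, 362.0], [485.0, 475.0]]
0.12 [[174.0, 606.0], [411.0, 322.0], [498.0, 436.0]]
0.14 [[181.0, 568.0], [423.0, 281.0], [511.0, 396.0]]
0.155 [[187.0, 538.0], [432.0, 249.0], [522.0, 365.0]]
```

```bash
python3 -c "
from h import *
t=dict(np.load('t5.npz'));s=dict(np.load('s5.npz'))
for z in (.03,.06,.1,.13):print(z,px2w(t,190+220/4,250,z),px2w(s,340+545/6,215+412/6,z-.0))
"
```

```text
0.03 [0.4999274  0.18561732 0.03      ] [0.41544359 0.21364171 0.03      ]
0.06 [0.49656243 0.18101588 0.06      ] [0.42998699 0.22479334 0.06      ]
0.1 [0.49207582 0.17488064 0.1       ] [0.44937818 0.23966216 0.1       ]
0.13 [0.48871085 0.17027921 0.13      ] [0.46392158 0.25081379 0.13      ]
```

send_rows(moves=[0,0,0,0,0,0,1,0,0,0,0,0,0,1,0,0,0,0,0,0,1,0,0,0,0,0,0,1,0,0,0,0,0,0,1,0,0,0,0,0,0,1,0,0,0,0,0,0,1,0,0,0,0,0,0,1,0,0,0,0,0,0,1,0,0,0,0,0,0,1,0,0,0,0,0,0,1,0,0,0,0,0,0,1,0,0,0,0,0,-0.5,1,0,0,0,0,0,-0.3,1,0,0,0,0,0,0,1])

```text
time_s: 6.95
position: [0.473, 0.2084, 0.003]
tcp_rot: [[-0.001, 1.0, -0.001], [1.0, 0.001, -0.0], [-0.0, -0.001, -1.0]]
force: [-0.3, -0.1, 0.5]
opening: 0.996
```

```bash
python3 -c "
from h import *
look('scene','s6',340,215,120,100,6)"
```

```text
7.0 [0.4732 0.2084 0.0032] [0.  1.1 0.1] 1.001
```

View pics/s6c.png

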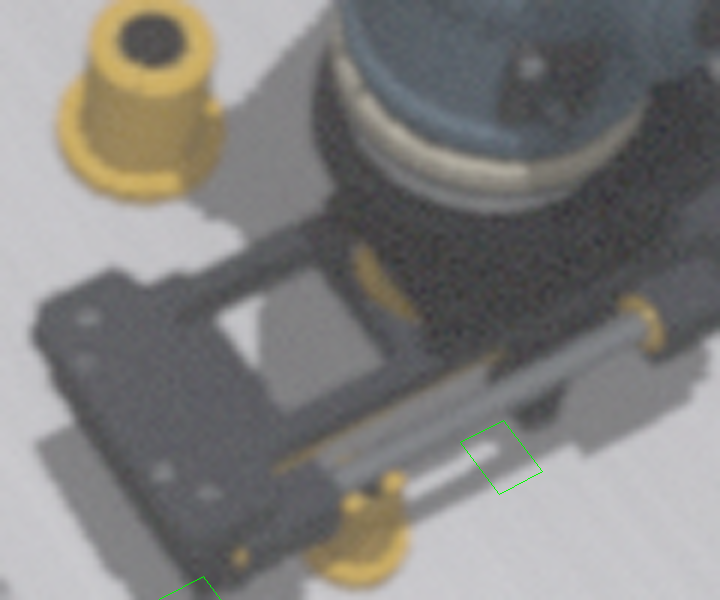

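send_rows(moves=[0,0,0,0,0,-0.2,1,0,0,0,0,0,-0.2,1,0,0,0,0,0,-0.2,1,0,0,0,0,0,-0.2,1])

```text
time_s: 7.4
position: [0.4736, 0.2085, -0.0045]
tcp_rot: [[-0.001, 1.0, 0.0], [1.0, 0.001, 0.0], [0.0, 0.0, -1.0]]
force: [-0.4, -0.1, -0.6]
opening: 1.003
```

send_rows(moves=[0,0,0,0,0,-0.2,1,0,0,0,0,0,-0.2,1,0,0,0,0,0,0,1])

```text
time_s: 7.7
position: [0.4733, 0.2085, -0.0086]
tcp_rot: [[-0.001, 1.0, -0.001], [1.0, 0.001, -0.0], [-0.0, -0.001, -1.0]]
force: [-0.2, -0.4, 1.1]
opening: 1.001
```

```bash
python3 -c "
from h import *
look('scene','s7',340,215,120,100,6)"
```

```text
7.75 [ 0.4734  0.2085 -0.0085] [-0.5  0.4 -0.8] 0.999
```

View pics/s7c.png

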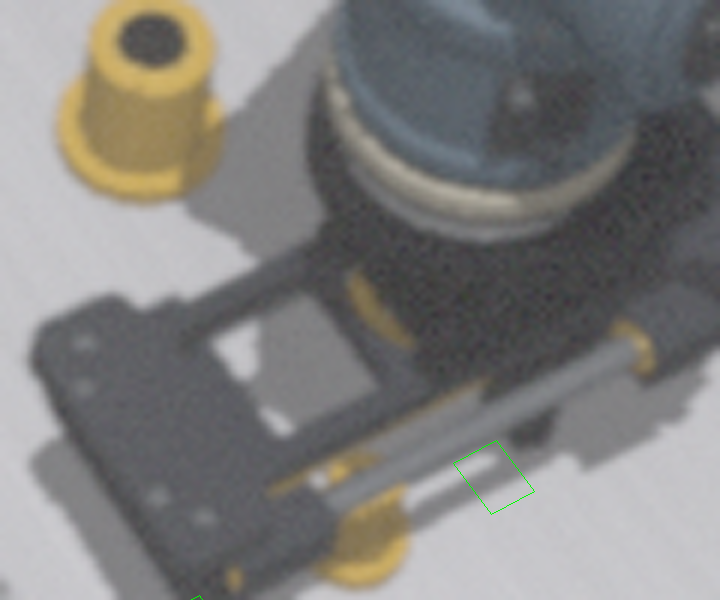

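send_rows(moves=[0,0,0,0,0,0,-1,0,0,0,0,0,0,-1,0,0,0,0,0,0,-1,0,0,0,0,0,0,-1,0,0,0,0,0,0,-1,0,0,0,0,0,0,-1,0,0,0,0,0,0,-1,0,0,0,0,0,0,-1,0,0,0,0,0,0,-1,0,0,0,0,0,0,-1,0,0,0,0,0,0,-1,0,0,0,0,0,0,-1,0,0,0,0,0,0,-1,0,0,0,0,0,0,-1])

```text
time_s: 9.15
position: [0.4737, 0.2085, -0.0083]
tcp_rot: [[-0.001, 1.0, 0.0], [1.0, 0.001, 0.0], [0.0, 0.0, -1.0]]
force: [0.2, 0.0, 0.1]
opening: 0.232
```

```bash
python3 -c "
from h import *
look('scene','s8',340,215,120,100,6,False)"
```

```text
9.2 [ 0.4737  0.2085 -0.0083] [ 1.3 -0.5 -0.3] 0.234
```

View pics/s8c.png

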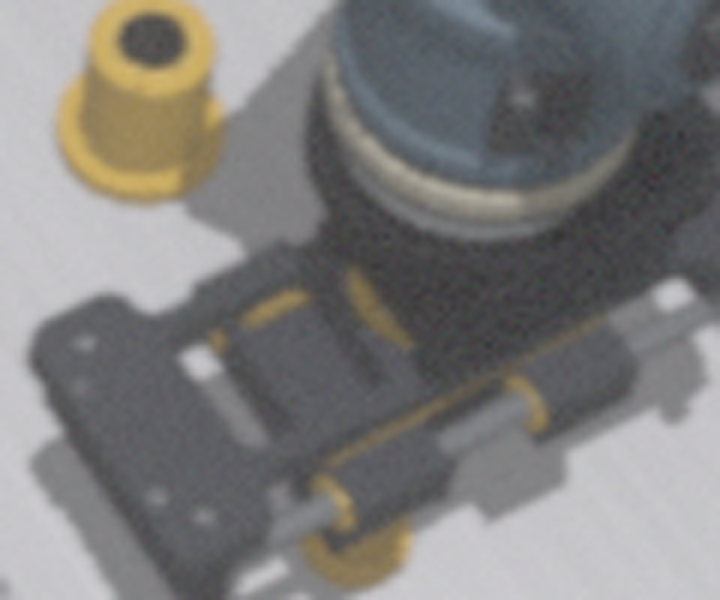

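send_rows(moves=[0,0,0,0,0,0.5,-1,0,0,0,0,0,1,-1,0,0,0,0,0,1.5,-1,0,0,0,0,0,2,-1,0,0,0,0,0,2,-1,0,0,0,0,0,2,-1,0,0,0,0,0,0,-1,0,0,0,0,0,0,-1])

```text
time_s: 10.0
position: [0.4735, 0.2085, 0.0821]
tcp_rot: [[-0.001, 1.0, 0.001], [1.0, 0.001, 0.0], [0.0, 0.001, -1.0]]
force: [-0.4, -0.5, -1.4]
opening: 0.236
```

```bash
python3 -c "
from h import *
look('scene','s9',340,185,120,130,5,False)"
```

```text
10.05 [0.4729 0.2084 0.0814] [ 0.3  1.3 -1.1] 0.233
```

View pics/s9c.png

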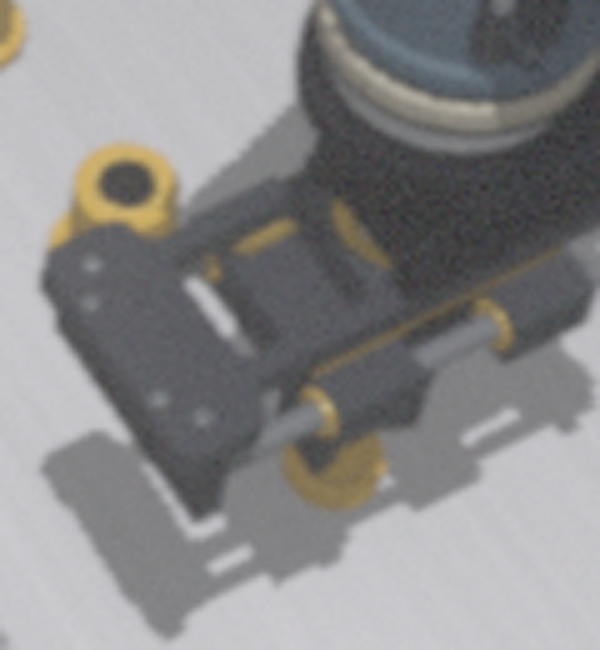

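send_rows(moves=[0,0,0,0,-1,0.5,-1,0,0,0,0,-2,0.5,-1,0,0,0,0.5,-2,0.5,-1,0,0,0,0.5,-2,0.5,-1,0,0,0,1,-2,0,-1,0,0,0,2,-1.3,0,-1,0,0,0,2.2,0,0,-1,0,0,0,2.5,0,0,-1,0,0,0,2.5,0,0,-1,0,0,0,2.5,0,0,-1,0,0,0,2.5,0,0,-1,0,0,0,2,0,0,-1,0,0,0,1,0,0,-1,0,0,0,0,0,0,-1,0,0,0,0,0,0,-1,0,0,0,0,0,0,-1])

```text
time_s: 11.65
position: [0.6638, 0.1055, 0.1012]
tcp_rot: [[-0.001, 1.0, -0.002], [1.0, 0.001, -0.0], [-0.0, -0.002, -1.0]]
force: [0.2, -1.3, -2.2]
opening: 0.232
```

```bash
python3 -c "
from h import *
look('scene','s10',180,185,170,150,4,False)
look('top','t10',220,100,180,150,4,False)"
```

```text
11.7 [0.6641 0.1056 0.1015] [ 0.5 -0.3 -0.9] 0.232
11.75 [0.6644 0.1056 0.1016] [ 0.2  0.2 -0.8] 0.236
```

View pics/s10c.png

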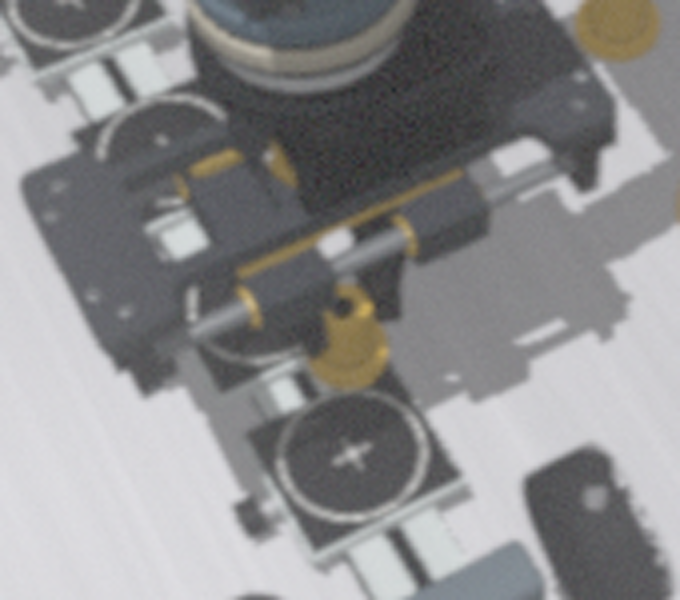

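View pics/t10c.png

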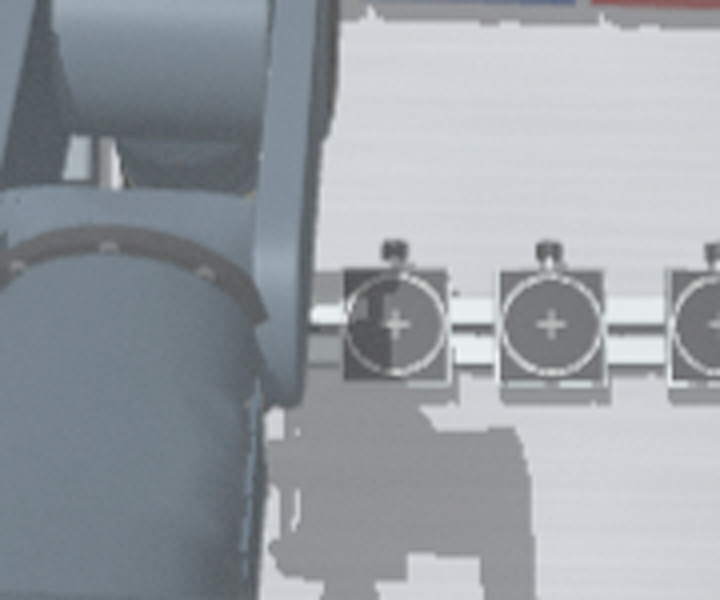

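```bash
python3 -c "
from h import *
s=dict(np.load('s10.npz'))
print(px2w(s,180+347.5/4-.5,185+300.5/4-.5,.144), px2w(s,180+353.5/4-.5,185+455/4-.5,.031))
"
```

```text
[0.65997006 0.10453647 0.144     ] [0.66567039 0.10653767 0.031     ]
```

send_rows(moves=[0,0,0,0.2,0,-1,-1,0,0,0,0,0,-2,-1,0,0,0,0,0,-2,-1,0,0,0,0,0,-1.2,-1,0,0,0,0,0,-0.7,-1,0,0,0,0,0,0,-1,0,0,0,0,0,0,-1])

```text
time_s: 12.45
position: [0.6681, 0.1055, 0.0331]
tcp_rot: [[-0.001, 1.0, 0.001], [1.0, 0.001, 0.0], [0.0, 0.001, -1.0]]
force: [-0.5, 0.2, -0.9]
opening: 0.231
```

```bash
python3 -c "
from h import *
look('scene','s11',200,225,120,110,6,False)"
```

```text
12.5 [0.6684 0.1055 0.0335] [ 1.   0.4 -0.4] 0.23
```

View pics/s11c.png

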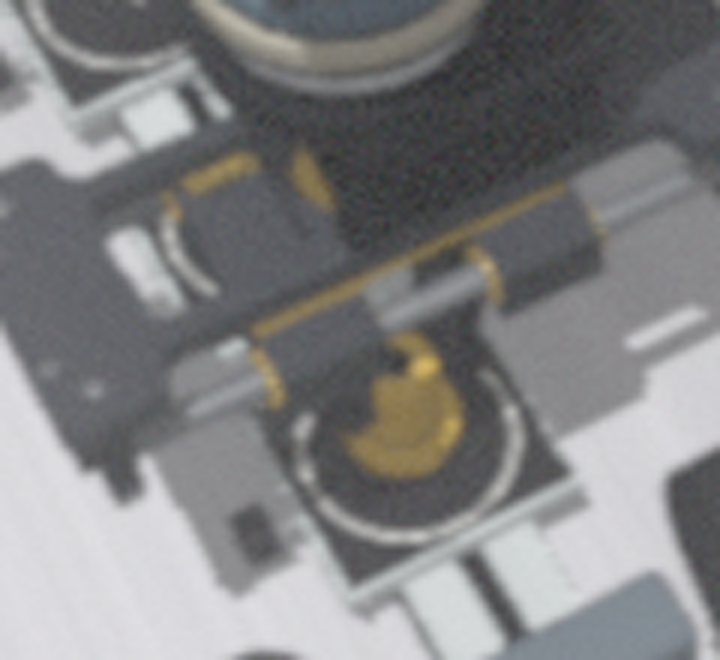

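```bash
cat >> h.py <<'E'
def ov(tag,x0,y0,w,h,F,circs,out):
    s=dict(np.load('%s.npz'%tag)); im=s['pixels'][y0:y0+h,x0:x0+w,::-1].astype(float)
    im=np.clip(255*(im/255)**0.6,0,255).astype(np.uint8); im=cv2.resize(im,None,fx=F,fy=F,interpolation=cv2.INTER_CUBIC)
    a=np.linspace(0,2*np.pi,60)
    for x,y,z,r,col in circs:
        q=w2px(s,np.c_[x+r*np.cos(a),y+r*np.sin(a),0*a+z]); cv2.polylines(im,[((q-[x0,y0]+.5)*F).astype(int)],True,col,1)
    cv2.imwrite('pics/%s.png'%out,im)
E
python3 -c "
from h import *
ov('s11',200,225,120,110,6,[(.6684,.1055,.0418,.016,(0,255,0)),(.6684,.1055,.0498,.016,(0,255,0)),(.6684,.1055,.0758,.005,(0,255,0)),(.666,.1055,.031,.03,(0,0,255)),(.666,.1055,.031,.001,(0,0,255))],'o11')"
```

```text
(no output)
```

View pics/o11.png

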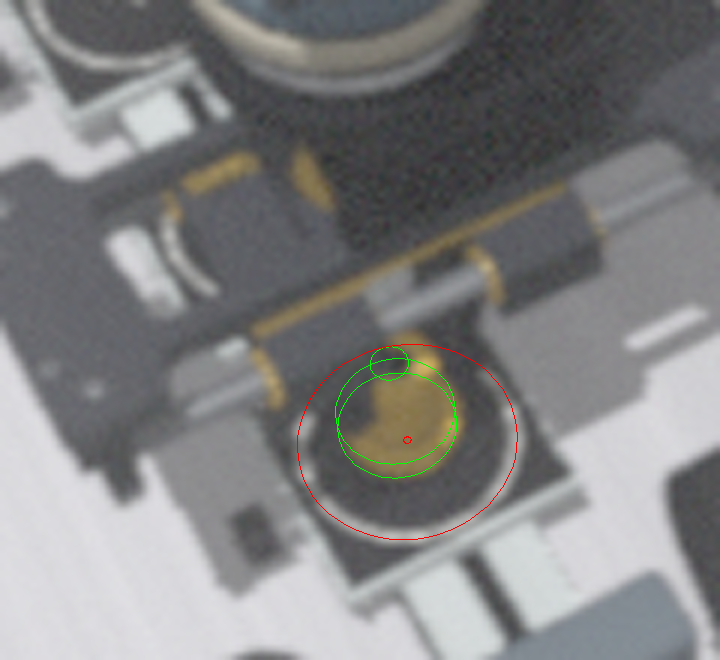

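send_rows(moves=[0,0,0,0,0,-0.4,-1,0,0,0,0,0,-0.3,-1,0,0,0,0,0,-0.2,-1,0,0,0,0,0,-0.1,-1,0,0,0,0,0,0,-1,0,0,0,0,0,0,-1])

```text
time_s: 13.1
position: [0.6675, 0.1055, 0.0227]
tcp_rot: [[-0.001, 1.0, -0.0], [1.0, 0.001, -0.0], [-0.0, -0.0, -1.0]]
force: [0.1, 0.0, -0.8]
opening: 0.229
```

send_rows(moves=[0,0,0,0,0,-0.05,-1,0,0,0,0,0,-0.05,-1,0,0,0,0,0,0,-1])

```text
time_s: 13.4
position: [0.6676, 0.1055, 0.0226]
tcp_rot: [[-0.001, 1.0, 0.0], [1.0, 0.001, -0.0], [-0.0, 0.0, -1.0]]
force: [-1.7, -0.2, 4.2]
opening: 0.234
```

send_rows(moves=[0,0,0,0,0,0,0,0,0,0,0,0,0,0.3,0,0,0,0,0,0,0.6,0,0,0,0,0,0,1,0,0,0,0,0,0,1,0,0,0,0,0,0,1,0,0,0,0,0,0,1,0,0,0,0,0,0.3,1,0,0,0,0,0,1,1,0,0,0,0,0,2,1,0,0,0,0,0,3,1,0,0,0,0,0,3,1,0,0,0,0,0,2,1,0,0,0,0,0,0,1])

```text
time_s: 14.8
position: [0.6706, 0.1056, 0.1395]
tcp_rot: [[-0.001, 1.0, 0.009], [1.0, 0.001, -0.0], [-0.0, 0.009, -1.0]]
force: [0.5, 0.2, 0.5]
opening: 1.003
```

```bash
python3 -c "
from h import *
look('scene','s12',200,225,120,110,6,False)"
```

```text
14.85 [0.669  0.1055 0.1371] [ 0.1  0.7 -0.2] 0.993
```

View pics/s12c.png

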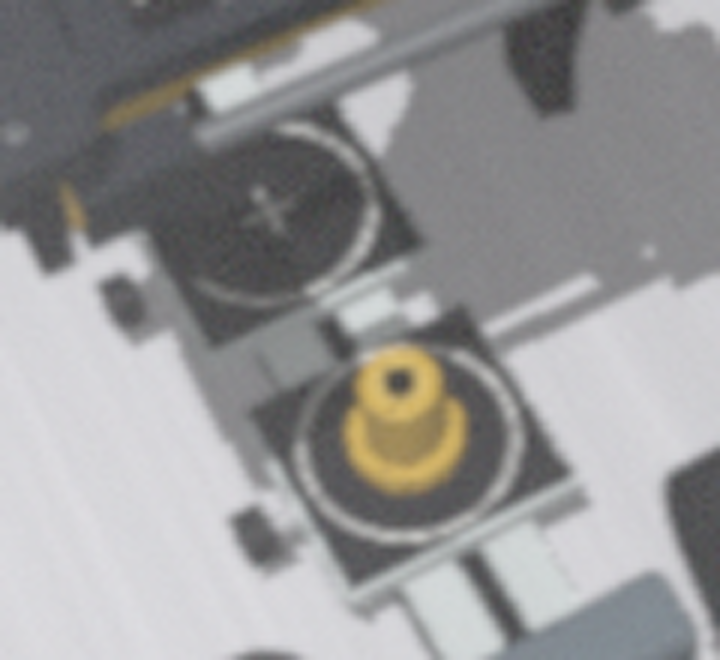

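send_rows(moves=[0,0,0,-2.2,-1.6,0,1,0,0,0,-2.2,-1.6,0,1,0,0,0,-2.2,-1.6,0,1,0,0,0,-2.2,-1.6,0,1,0,0,0,-2.2,-1.6,0,1,0,0,0,-2.2,-1.6,0,1,0,0,0,-2.2,-1.6,0,1,0,0,0,-2.2,-1.6,0,1,0,0,0,-2.2,-1.6,0,1,0,0,0,-2.2,-1.6,0,1,0,0,0,0,0,-3,1,0,0,0,0,0,-3,1,0,0,0,0,0,0,1,0,0,0,0,0,0,1,0,0,0,0,0,0,1])

```text
time_s: 16.35
position: [0.4481, -0.0546, 0.0752]
tcp_rot: [[-0.001, 1.0, 0.001], [1.0, 0.001, -0.0], [-0.0, 0.001, -1.0]]
force: [0.2, 1.3, -0.3]
opening: 0.999
```

```bash
python3 -c "
from h import *
look('scene','s13',270,90,150,120,5,False); print(read_state()['tcp_rot'].round(3))"
```

```text
16.4 [ 0.4484 -0.0546  0.0755] [ 0.5  0.2 -0. ] 0.999
[[-0.002  1.     0.002]
 [ 1.     0.002 -0.001]
 [-0.001  0.002 -1.   ]]
```

View pics/s13c.png

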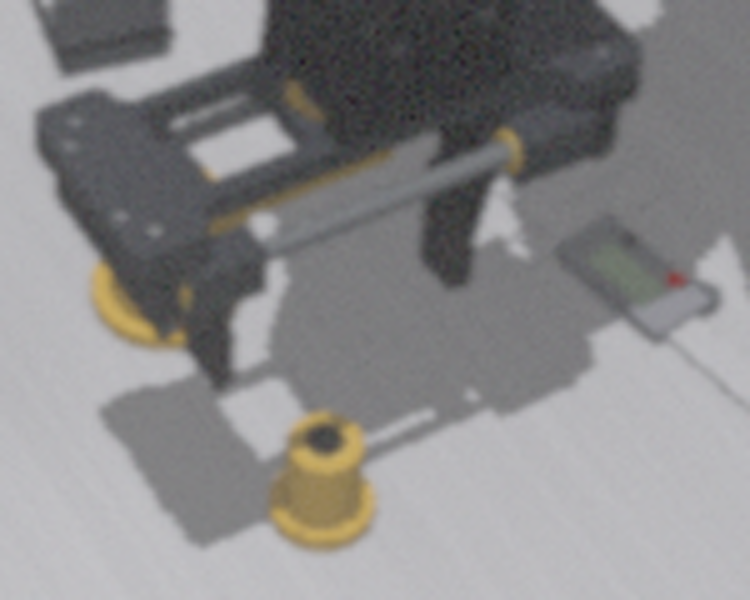

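send_rows(moves=[0,0,0,0,0.1,-2.5,1,0,0,0,0,0,-2.5,1,0,0,0,0,0,-2,1,0,0,0,0,0,-1.1,1,0,0,0,0,0,0,1])

```text
time_s: 16.9
position: [0.4475, -0.0534, -0.0067]
tcp_rot: [[-0.001, 1.0, -0.001], [1.0, 0.001, 0.0], [0.0, -0.001, -1.0]]
force: [1.2, 0.6, 0.1]
opening: 0.999
```

```bash
python3 -c "
from h import *
look('scene','s14',270,110,150,120,5,False)"
```

```text
16.95 [ 0.4478 -0.0535 -0.0061] [-0.   0.2  0.5] 0.999
```

View pics/s14c.png

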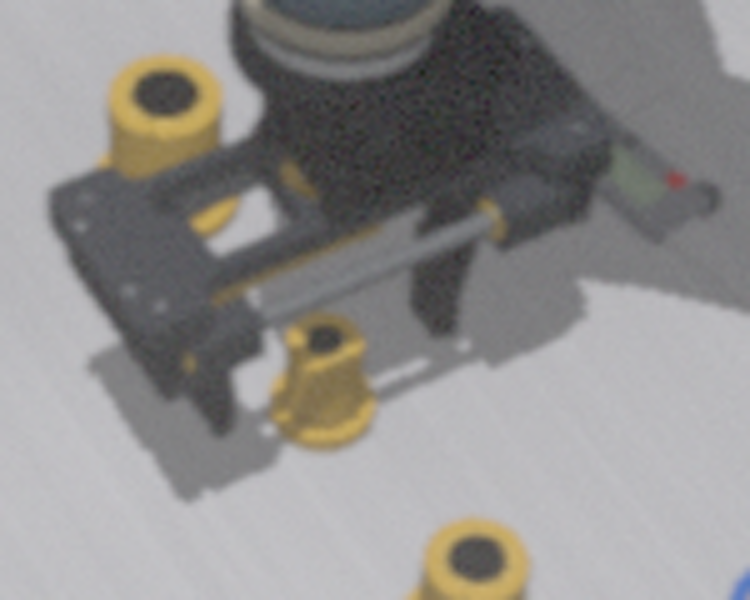

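send_rows(moves=[0,0,0,0,0,0,-1,0,0,0,0,0,0,-1,0,0,0,0,0,0,-1,0,0,0,0,0,0,-1,0,0,0,0,0,0,-1,0,0,0,0,0,0,-1,0,0,0,0,0,0,-1,0,0,0,0,0,0,-1,0,0,0,0,0,0,-1,0,0,0,0,0,0,-1,0,0,0,0,0,0,-1,0,0,0,0,0,0,-1])

```text
time_s: 18.15
position: [0.4472, -0.0534, -0.0064]
tcp_rot: [[-0.001, 1.0, -0.001], [1.0, 0.001, 0.0], [0.0, -0.001, -1.0]]
force: [-0.8, -0.8, 0.1]
opening: 0.334
```

send_rows(moves=[0,0,0,0,0,0.5,-1,0,0,0,0,0,1,-1,0,0,0,0,0,2,-1,0,0,0,0,0,2,-1,0,0,0,0,0,2,-1,0,0,0,0,0,1.5,-1,0,0,0,1.2,0.4,1,-1,0,0,0,2,0.7,0,-1,0,0,0,2.5,0.9,0,-1,0,0,0,2.5,0.9,0,-1,0,0,0,2.5,0.9,0,-1,0,0,0,2.5,0.9,0,-1,0,0,0,2.5,0.9,0,-1,0,0,0,2.5,0.8,0,-1,0,0,0,2.2,0.5,0,-1,0,0,0,1.8,0.5,0,-1,0,0,0,0,0,0,-1,0,0,0,0,0,0,-1,0,0,0,0,0,0,-1])

```text
time_s: 20.05
position: [0.6678, 0.0204, 0.0935]
tcp_rot: [[-0.001, 1.0, -0.002], [1.0, 0.001, 0.0], [0.0, -0.002, -1.0]]
force: [0.6, 0.1, -2.7]
opening: 0.335
```

```bash
python3 -c "
from h import *
look('scene','s15',150,150,170,150,4,False)"
```

```text
20.1 [0.668  0.0204 0.0936] [-1.1  0.6 -2.4] 0.333
```

View pics/s15c.png

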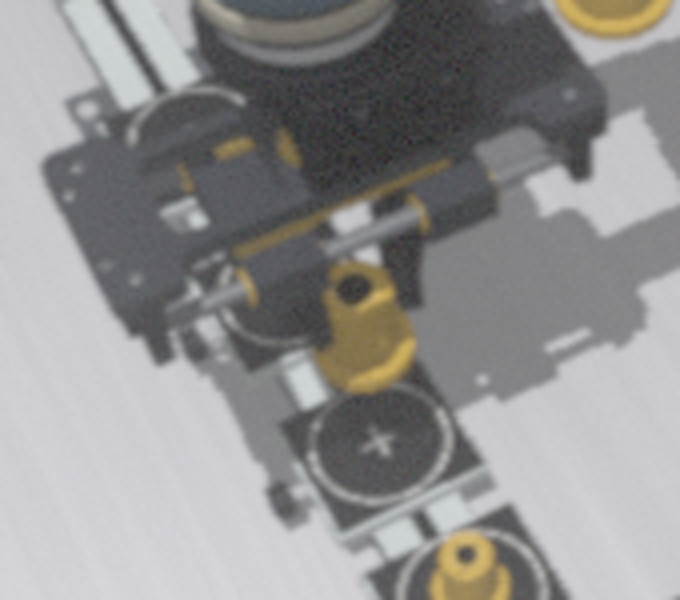

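send_rows(moves=[0,0,0,0.1,0.05,-1,-1,0,0,0,0,0,-2,-1,0,0,0,0,0,-2,-1,0,0,0,0,0,-1,-1,0,0,0,0,0,-0.5,-1,0,0,0,0,0,0,-1,0,0,0,0,0,0,-1])

```text
time_s: 20.8
position: [0.6712, 0.0209, 0.0293]
tcp_rot: [[-0.001, 1.0, 0.001], [1.0, 0.001, -0.0], [-0.0, 0.001, -1.0]]
force: [0.1, -0.6, -2.9]
opening: 0.336
```

```bash
python3 -c "
from h import *
look('scene','s16',180,185,120,110,6,False)
ov('s16',180,185,120,110,6,[(.668,.0207,.031,.03,(0,0,255)),(.668,.0207,.035,.021,(0,255,0))],'o16')"
```

```text
20.85 [0.6714 0.0209 0.0296] [ 0.6  0.5 -2.7] 0.331
```

View pics/o16.png

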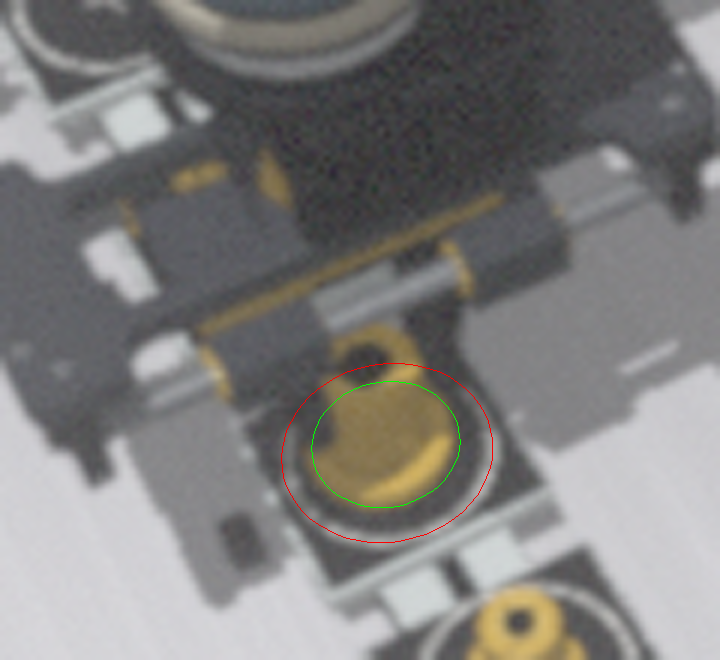

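send_rows(moves=[0,0,0,-0.1,0,-0.3,-1,0,0,0,0,0,-0.2,-1,0,0,0,0,0,0,-1,0,0,0,0,0,0,-1])

```text
time_s: 21.25
position: [0.6699, 0.021, 0.0246]
tcp_rot: [[-0.001, 1.0, 0.001], [1.0, 0.001, -0.0], [-0.0, 0.001, -1.0]]
force: [-1.2, 0.8, 4.5]
opening: 0.334
```

Contact; release and rise.

send_rows(moves=[0,0,0,0,0,0,0,0,0,0,0,0,0,0.3,0,0,0,0,0,0,0.6,0,0,0,0,0,0,1,0,0,0,0,0,0,1,0,0,0,0,0,0,1,0,0,0,0,0,0,1,0,0,0,0,0,0.3,1,0,0,0,0,0,1,1,0,0,0,0,0,2,1,0,0,0,0,0,3,1,0,0,0,0,0,3,1,0,0,0,0,0,2,1,0,0,0,0,0,0,1,0,0,0,0,0,0,1,0,0,0,0,0,0,1])

```text
time_s: 22.85
position: [0.6683, 0.0211, 0.1353]
tcp_rot: [[-0.001, 1.0, -0.003], [1.0, 0.001, 0.0], [0.0, -0.003, -1.0]]
force: [-0.0, 0.1, 0.1]
opening: 0.999
```

```bash
python3 -c "
from h import *
look('scene','s17',180,185,120,150,4,False)"
```

```text
22.9 [0.6682 0.0211 0.1349] [ 0.4  0.7 -0.4] 1.001
```

View pics/s17c.png

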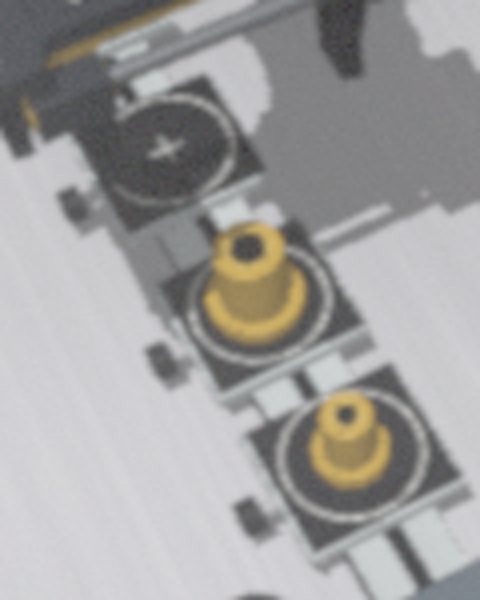

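send_rows(moves=[0,0,0,-2.1,0.4,0,1,0,0,0,-2.1,0.4,0,1,0,0,0,-2.1,0.4,0,1,0,0,0,-2.1,0.4,0,1,0,0,0,-2.1,0.4,0,1,0,0,0,-2.1,0.4,0,1,0,0,0,-2.1,0.4,0,1,0,0,0,-2.1,0.4,0,1,0,0,0,-2.1,0.4,0,1,0,0,0,-2.3,0.6,0,1,0,0,0,0,0,-3,1,0,0,0,0,0,-3,1,0,0,0,0,0,0,1,0,0,0,0,0,0,1,0,0,0,0,0,0,1])

```text
time_s: 24.4
position: [0.4583, 0.0629, 0.0773]
tcp_rot: [[-0.001, 1.0, 0.001], [1.0, 0.001, -0.0], [-0.0, 0.001, -1.0]]
force: [0.3, -0.1, 0.6]
opening: 1.003
```

```bash
python3 -c "
from h import *
look('scene','s18',290,130,150,130,5,False)"
```

```text
24.45 [0.4585 0.0629 0.0775] [ 0.9 -0.1 -0.4] 1.001
```

View pics/s18c.png

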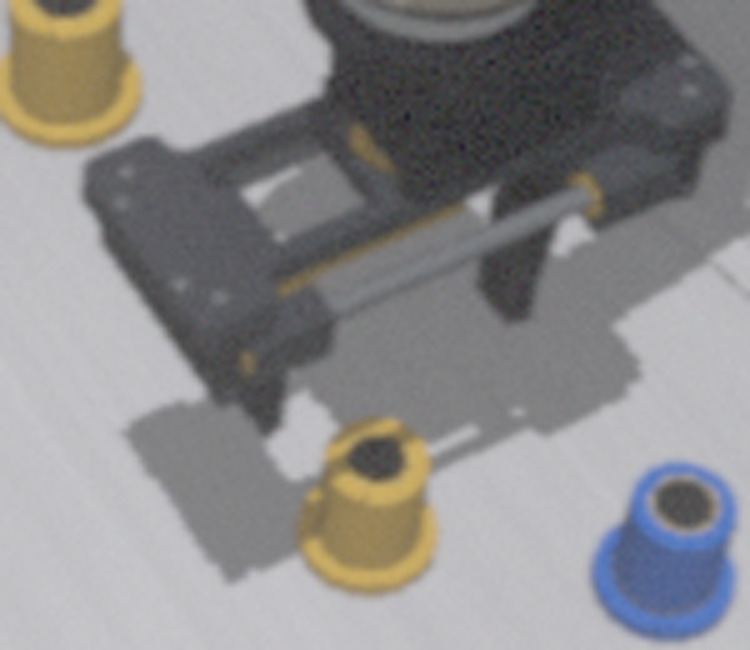

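Adjust x −0.3, descend to reading −0.004.

send_rows(moves=[0,0,0,-0.3,0.05,-2.5,1,0,0,0,0,0,-2.5,1,0,0,0,0,0,-2,1,0,0,0,0,0,-1.1,1,0,0,0,0,0,0,1,0,0,0,0,0,0,1])

```text
time_s: 25.05
position: [0.4552, 0.0634, -0.0037]
tcp_rot: [[-0.001, 1.0, 0.001], [1.0, 0.001, -0.0], [-0.0, 0.001, -1.0]]
force: [-0.1, 0.0, 0.3]
opening: 1.001
```

```bash
python3 -c "
from h import *
look('scene','s19',290,130,150,130,5,False)"
```

```text
25.1 [ 0.4554  0.0634 -0.0035] [0.1 0.8 0.6] 0.999
```

View pics/s19c.png

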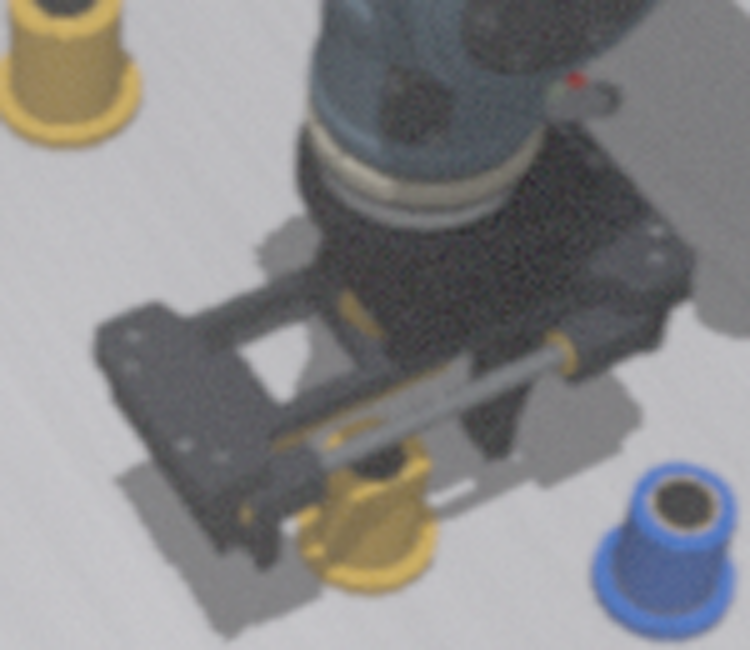

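send_rows(moves=[0,0,0,0,0,0,-1,0,0,0,0,0,0,-1,0,0,0,0,0,0,-1,0,0,0,0,0,0,-1,0,0,0,0,0,0,-1,0,0,0,0,0,0,-1,0,0,0,0,0,0,-1,0,0,0,0,0,0,-1,0,0,0,0,0,0,-1,0,0,0,0,0,0,-1,0,0,0,0,0,0,-1,0,0,0,0,0,0,-1])

```text
time_s: 26.3
position: [0.4541, 0.0635, -0.0044]
tcp_rot: [[-0.001, 1.0, -0.001], [1.0, 0.001, 0.0], [0.0, -0.001, -1.0]]
force: [-1.9, -0.0, -0.1]
opening: 0.428
```

send_rows(moves=[0,0,0,0,0,0.5,-1,0,0,0,0,0,1,-1,0,0,0,0,0,2,-1,0,0,0,0,0,2,-1,0,0,0,0,0,2,-1,0,0,0,0,-0.5,1.5,-1,0,0,0,0,-1.5,1,-1,0,0,0,1,-2,0,-1,0,0,0,1.5,-2,0,-1,0,0,0,2.2,-2,0,-1,0,0,0,2.5,-2,0,-1,0,0,0,2.5,-1.5,0,-1,0,0,0,2.5,-1,0,-1,0,0,0,2.5,-0.5,0,-1,0,0,0,2.5,-0.4,0,-1,0,0,0,2.5,0,0,-1,0,0,0,1.5,0,0,-1,0,0,0,0.5,0,0,-1,0,0,0,0,0,0,-1,0,0,0,0,0,0,-1])

```text
time_s: 28.3
position: [0.6698, -0.0701, 0.0953]
tcp_rot: [[-0.001, 1.0, -0.003], [1.0, 0.001, 0.001], [0.001, -0.003, -1.0]]
force: [0.6, 0.0, -4.7]
opening: 0.432
```

```bash
python3 -c "
from h import *
look('scene','s20',120,100,170,150,4,False)"
```

```text
28.35 [ 0.6698 -0.0702  0.0954] [ 0.1  0.2 -3.6] 0.428
```

View pics/s20c.png

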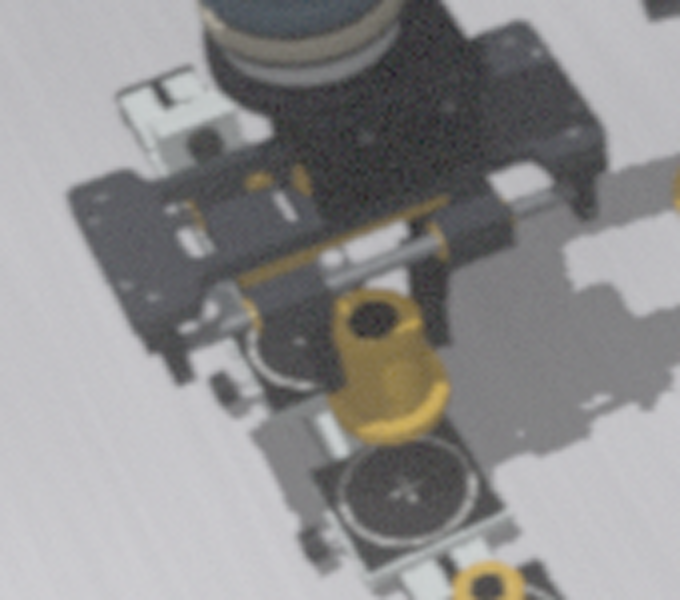

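send_rows(moves=[0,0,0,0.1,-0.1,-1,-1,0,0,0,0,0,-2,-1,0,0,0,0,0,-2,-1,0,0,0,0,0,-1,-1,0,0,0,0,0,-0.5,-1,0,0,0,0,0,0,-1,0,0,0,0,0,0,-1])

```text
time_s: 29.05
position: [0.6733, -0.0717, 0.0314]
tcp_rot: [[-0.001, 1.0, 0.002], [1.0, 0.001, -0.0], [-0.0, 0.002, -1.0]]
force: [-0.4, -0.5, -3.9]
opening: 0.427
```

```bash
python3 -c "
from h import *
look('scene','s21',150,145,120,110,6,False)
ov('s21',150,145,120,110,6,[(.6695,-.0715,.031,.03,(0,0,255)),(.6695,-.0715,.036,.026,(0,255,0))],'o21')"
```

```text
29.1 [ 0.6735 -0.0717  0.0317] [ 1.3 -0.5 -3.8] 0.431
```

View pics/o21.png

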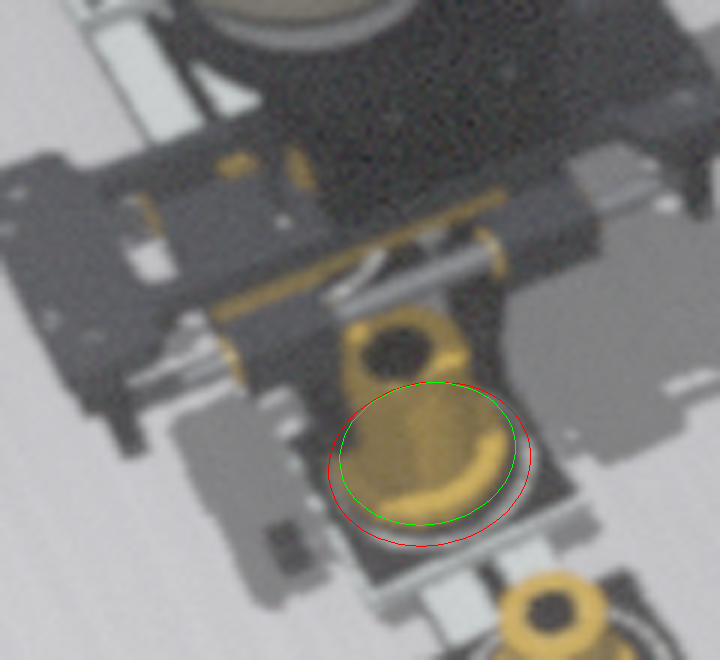

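send_rows(moves=[0,0,0,-0.25,0,-0.2,-1,0,0,0,0,0,-0.2,-1,0,0,0,0,0,-0.1,-1,0,0,0,0,0,0,-1,0,0,0,0,0,0,-1])

```text
time_s: 29.6
position: [0.67, -0.0715, 0.0267]
tcp_rot: [[-0.001, 1.0, 0.0], [1.0, 0.001, -0.0], [-0.0, -0.0, -1.0]]
force: [-2.9, 0.2, 3.7]
opening: 0.428
```

send_rows(moves=[0,0,0,0,0,0,0,0,0,0,0,0,0,0.3,0,0,0,0,0,0,0.6,0,0,0,0,0,0,1,0,0,0,0,0,0,1,0,0,0,0,0,0,1,0,0,0,0,0,0,1,0,0,0,0,0,0.3,1,0,0,0,0,0,1,1,0,0,0,0,0,2,1,0,0,0,0,0,3,1,0,0,0,0,0,3,1,0,0,0,0,0,2,1,0,0,0,0,0,0,1,0,0,0,0,0,0,1,0,0,0,0,0,0,1])

```text
time_s: 31.2
position: [0.6688, -0.0712, 0.1372]
tcp_rot: [[-0.001, 1.0, -0.003], [1.0, 0.001, 0.001], [0.001, -0.003, -1.0]]
force: [-0.1, -0.0, -0.0]
opening: 1.002
```

```bash
python3 -c "
from h import *
look('scene','s22',150,145,120,110,6,False)
ov('s22',150,145,120,110,6,[(.6695,-.0715,.031,.03,(0,0,255)),(.6695,-.0715,.031,.026,(0,255,0))],'o22')"
```

```text
31.25 [ 0.6688 -0.0712  0.1369] [ 0.5  0.1 -0.5] 0.997
```

View pics/o22.png

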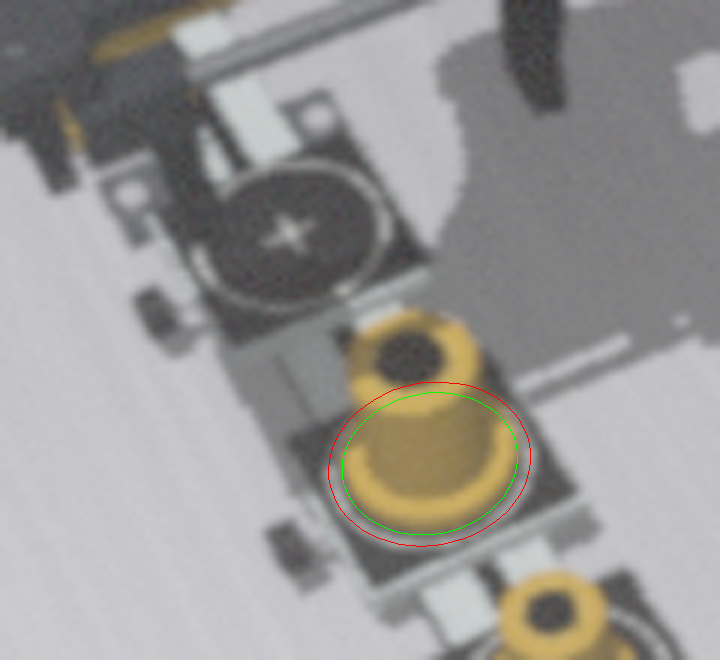

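send_rows(moves=[0,0,0,-2.2,-1.1,0,1,0,0,0,-2.2,-1.1,0,1,0,0,0,-2.2,-1.1,0,1,0,0,0,-2.2,-1.1,0,1,0,0,0,-2.2,-1.1,0,1,0,0,0,-2.2,-1.1,0,1,0,0,0,-2.2,-1.1,0,1,0,0,0,-2.2,-1.1,0,1,0,0,0,-2.2,-1.1,0,1,0,0,0,-2.4,-1.1,0,1,0,0,0,0,0,-3,1,0,0,0,0,0,-3,1,0,0,0,0,0,0,1,0,0,0,0,0,0,1,0,0,0,0,0,0,1])

```text
time_s: 32.75
position: [0.4488, -0.1818, 0.0793]
tcp_rot: [[-0.001, 1.0, 0.001], [1.0, 0.001, -0.001], [-0.001, 0.001, -1.0]]
force: [1.3, -0.4, -0.0]
opening: 1.003
```

```bash
python3 -c "
from h import *
look('scene','s23',230,40,150,130,5,False)"
```

```text
32.8 [ 0.449  -0.1819  0.0796] [-0.5 -0.5  0.1] 1.0
```

View pics/s23c.png

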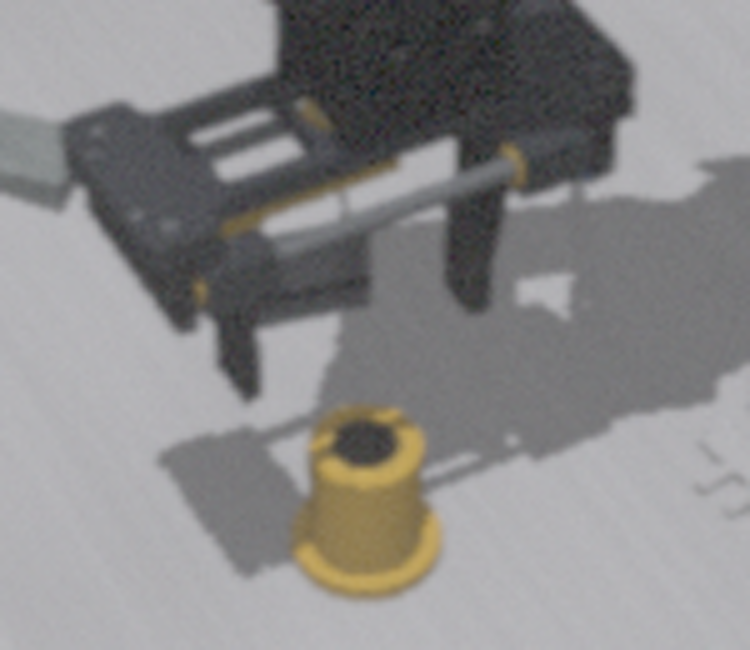

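send_rows(moves=[0,0,0,-0.25,0.05,-2.5,1,0,0,0,0,0,-2.5,1,0,0,0,0,0,-2,1,0,0,0,0,0,-1.2,1,0,0,0,0,0,0,1,0,0,0,0,0,0,1])

```text
time_s: 33.4
position: [0.4461, -0.1813, -0.0027]
tcp_rot: [[-0.001, 1.0, 0.001], [1.0, 0.001, -0.001], [-0.001, 0.001, -1.0]]
force: [-0.2, -0.4, -0.0]
opening: 1.0
```

```bash
python3 -c "
from h import *
look('scene','s24',230,40,150,130,5,False)"
```

```text
33.45 [ 0.4463 -0.1815 -0.0024] [-0.1  0.6  0.5] 1.0
```

View pics/s24c.png

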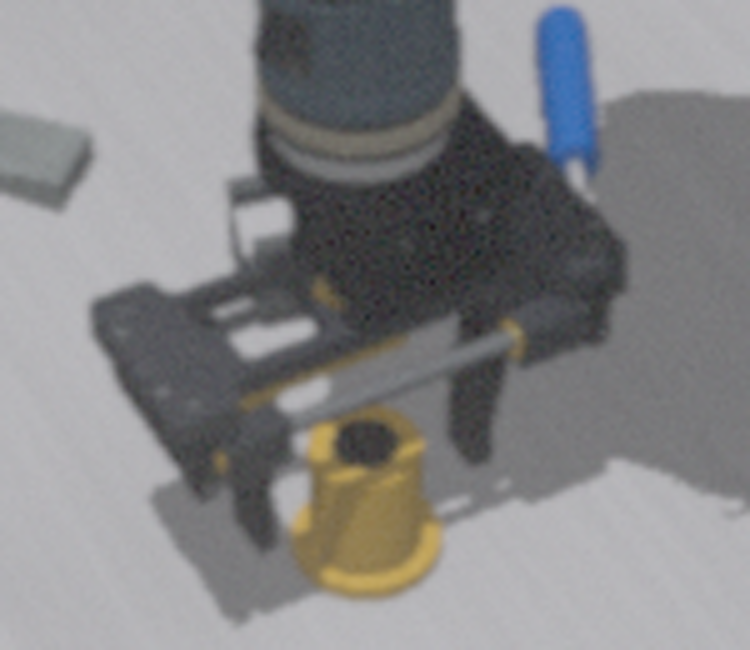

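send_rows(moves=[0,0,0,0,0,0,-1,0,0,0,0,0,0,-1,0,0,0,0,0,0,-1,0,0,0,0,0,0,-1,0,0,0,0,0,0,-1,0,0,0,0,0,0,-1,0,0,0,0,0,0,-1,0,0,0,0,0,0,-1,0,0,0,0,0,0,-1,0,0,0,0,0,0,-1,0,0,0,0,0,0,-1,0,0,0,0,0,0,-1])

```text
time_s: 34.65
position: [0.4452, -0.1808, -0.0034]
tcp_rot: [[-0.001, 1.0, -0.001], [1.0, 0.001, 0.0], [0.0, -0.001, -1.0]]
force: [-1.9, -0.7, 2.1]
opening: 0.518
```

send_rows(moves=[0,0,0,0,0,0.3,-1,0,0,0,0,0,0.7,-1,0,0,0,0,0,1.5,-1,0,0,0,0,0,2,-1,0,0,0,0,0,2,-1,0,0,0,0,0,2,-1,0,0,0,0.6,0,1.5,-1,0,0,0,1.2,0.1,0,-1,0,0,0,1.8,0.1,0,-1,0,0,0,2.2,0.1,0,-1,0,0,0,2.4,0.1,0,-1,0,0,0,2.4,0.1,0,-1,0,0,0,2.4,0.1,0,-1,0,0,0,2.4,0.1,0,-1,0,0,0,2.2,0.1,0,-1,0,0,0,2,0,0,-1,0,0,0,1.6,0,0,-1,0,0,0,1.0,0,0,-1,0,0,0,0.4,0,0,-1,0,0,0,0,0,0,-1])

```text
time_s: 36.65
position: [0.6711, -0.1725, 0.0954]
tcp_rot: [[-0.001, 1.0, -0.002], [1.0, 0.001, 0.001], [0.001, -0.002, -1.0]]
force: [-0.1, 0.2, -6.9]
opening: 0.522
```

```bash
python3 -c "
from h import *
look('scene','s25',90,60,170,150,4,False)"
```

```text
36.7 [ 0.6705 -0.1726  0.0957] [ 0.2 -0.2 -7.7] 0.522
```

View pics/s25c.png

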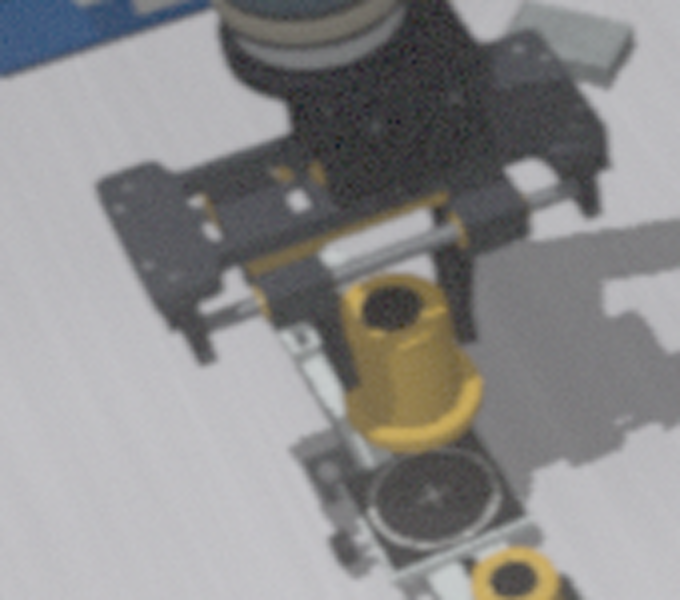

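send_rows(moves=[0,0,0,-0.1,0,-1,-1,0,0,0,0,0,-2,-1,0,0,0,0,0,-2,-1,0,0,0,0,0,-1,-1,0,0,0,0,0,-0.4,-1,0,0,0,0,0,0,-1,0,0,0,0,0,0,-1])

```text
time_s: 37.4
position: [0.6713, -0.1734, 0.0336]
tcp_rot: [[-0.001, 1.0, 0.002], [1.0, 0.001, -0.001], [-0.001, 0.002, -1.0]]
force: [0.7, 0.6, -7.7]
opening: 0.524
```

```bash
python3 -c "
from h import *
look('scene','s26',130,110,120,110,6,False)
ov('s26',130,110,120,110,6,[(.6712,-.1722,.031,.03,(0,0,255)),(.6712,-.1722,.036,.031,(0,255,0))],'o26')"
```

```text
37.45 [ 0.6715 -0.1735  0.0338] [-0.   0.5 -6.8] 0.519
```

View pics/o26.png

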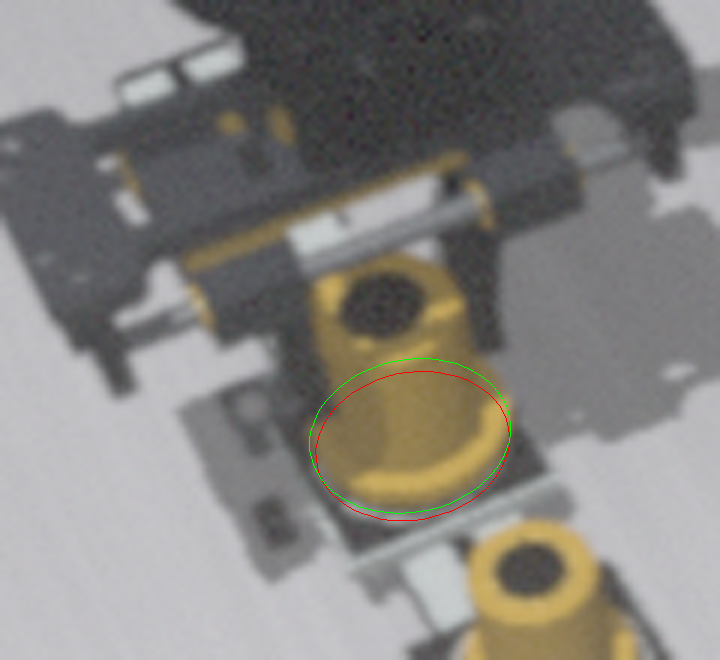

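send_rows(moves=[0,0,0,0,0.1,-0.3,-1,0,0,0,0,0,-0.2,-1,0,0,0,0,0,-0.1,-1,0,0,0,0,0,0,-1,0,0,0,0,0,0,-1])

```text
time_s: 37.95
position: [0.6708, -0.172, 0.0277]
tcp_rot: [[-0.001, 1.0, 0.001], [1.0, 0.001, -0.0], [-0.0, 0.001, -1.0]]
force: [-1.1, 0.8, 1.2]
opening: 0.52
```

Weight is on the carrier; release, rise well clear and back away.

send_rows(moves=[0,0,0,0,0,0,0,0,0,0,0,0,0,0.3,0,0,0,0,0,0,0.6,0,0,0,0,0,0,1,0,0,0,0,0,0,1,0,0,0,0,0,0,1,0,0,0,0,0,0,1,0,0,0,0,0,0.3,1,0,0,0,0,0,1,1,0,0,0,0,0,2,1,0,0,0,0,0,3,1,0,0,0,0,0,3,1,0,0,0,0,0,2,1,0,0,0,-3,0,0,1,0,0,0,-3,0,0,1,0,0,0,-3,0,0,1,0,0,0,-3,0,0,1,0,0,0,-3,0,0,1,0,0,0,-3,0,0,1,0,0,0,0,0,0,1])

```text
time_s: 39.95
position: [0.4863, -0.1707, 0.1402]
tcp_rot: [[0.0, 1.0, -0.004], [1.0, -0.0, 0.002], [0.002, -0.004, -1.0]]
force: [-0.1, -0.1, -0.0]
opening: 0.999
```

```bash
python3 -c "
from h import *
look('scene','s27',140,130,180,200,3,False);look('top','t27',0,0,640,480,1,False)
C=[(.6658,.106),(.6671,.0211),(.6693,-.0712),(.6712,-.1722)]
R=[.016,.021,.026,.031]
ov('s27',140,130,180,200,3,[(x,y,.031,.03,(0,0,255)) for x,y in C]+[(x,y,.031,r,(0,255,0)) for (x,y),r in zip(C,R)],'o27')
C=[(.6666,.1043),(.6688,.0201),(.6713,-.0721),(.6741,-.1745)]
ov('t27',180,140,260,190,3,[(x,y,.031,.03,(0,0,255)) for x,y in C]+[(x,y,.031,r,(0,255,0)) for (x,y),r in zip(C,R)]+[(.3813,.3089,.02,.028,(0,255,255))],'o27t')
"
```

```text
40.0 [ 0.4893 -0.1718  0.1406] [0.5 0.4 0.2] 1.001
40.05 [ 0.4911 -0.1725  0.1407] [ 0.5 -0.1 -0.3] 1.0
```

View pics/o27.png

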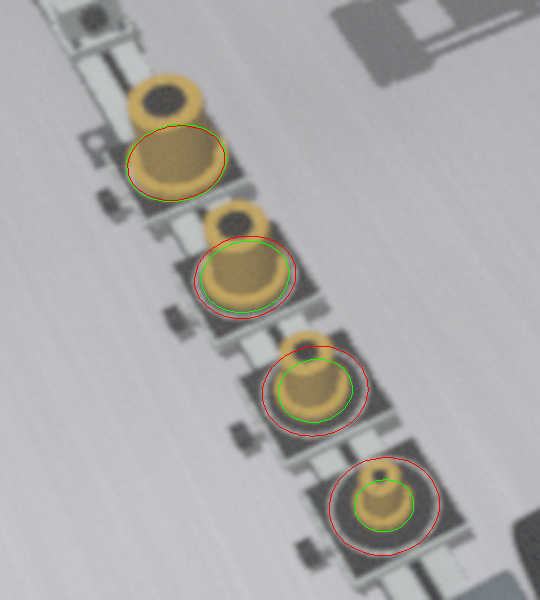

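View pics/o27t.png

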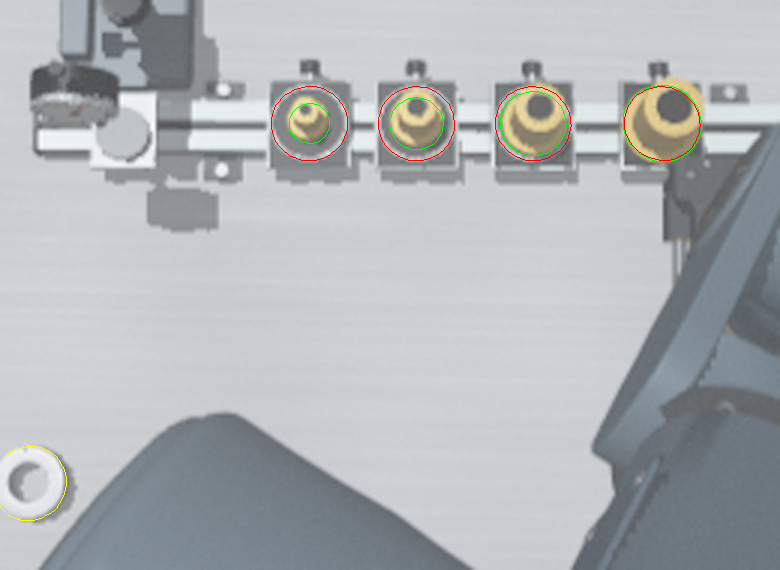

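send_rows(moves=[0,0,0,0,0,0,1,0,0,0,0,0,0,1,0,0,0,0,0,0,1,0,0,0,0,0,0,1,0,0,0,0,0,0,1])

```text
time_s: 40.55
position: [0.4908, -0.1719, 0.1395]
tcp_rot: [[-0.001, 1.0, -0.0], [1.0, 0.001, 0.0], [0.0, -0.0, -1.0]]
force: [0.9, -0.3, -0.7]
opening: 1.0
```

```bash
python3 -c "
from h import *
print(hand_in())"
```

```text
the job is handed in; nothing more can be done
None
```

I stood all four brass bushings upright on the carriers in order of size, from the smallest nearest the dial comparator to the largest farthest from it. I handed the job in at about 40.6 s of the 106 s allowed. The hand-in gives no verdict, so the result below rests on my own checks.

- **Position:** the last pictures from both cameras show each bushing upright and within about 2 mm of its carrier's centre. The limit is 12 mm.
- **Setting ring and blue look-alike:** the ring is on its starting outline in the last top view. I never touched the blue bushing.
- **Setting down:** each bushing was lowered until the wrist force showed contact with the carrier, then released. The gripper is open and clear of everything.

**What disagreed:** the reported tool position did not match the cameras. The finger ends were about 20 mm higher than the reported height, with a shift of 1–2 mm in x. Because of this, my first attempt to grip the smallest bushing closed on air above it, without moving it. I then worked from heights checked by the grip width and contact force, and there were no further misses.

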